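Press a batch of carriers on the free head

TASK

Press the batch of brass carriers on the head with the green lamp, leaving the red-lamp head and the other tools alone: raise its foot lever fully, lay every carrier flat on the bed, side by side, pointing front to back with its middle under the foot, then lower the lever fully onto them and keep it down for at least three seconds. After that raise the lever fully again, put every carrier flat in the blue out-tray (none stacked or leaning on the rim), and lower the lever fully over the empty bed.

Things in the scene. Friction and masses are not known exactly. Their poses are not given: they have to be found in the camera images.
- left: left pressing head seen from the robot, fixed: black base plate 290 (x) x 150 mm, 18 mm thick, aluminium bed at its front, black tower (75 deep, 120 wide, top 150 mm above the bench, front face 157 mm behind the bed centre). Origin on the bench under the bed's centre; x points away from the robot to the tower (front to back), y left along the bed's width
- left_bed (a point): centre of the top face of the left head's aluminium bed, 90 (x) x 140 (y) mm, 30 mm above the bench; axes as the head's. The foot bar (steel, black sole, 16 (x) x 120 (y) mm, 18 mm high) comes down over this centre, lying across the bed; when up it stands in front of the tower, clear of the bed
- left_lever (a joint): left foot lever, rad; foot bar, arms and hand lever turn as one about a shaft along head y, 130 mm behind the bed centre, 58 mm above the bench. 0 = down on empty bed (foot 17 mm above bed); about 0.02 = down on carriers (20 mm high); 1.45 = fully up (up: over 1.2, down: under 0.05). Grows as foot and grip swing up and back; friction holds it where left, 3 to 5 N at the grip moves it
- left_knob (a point): middle of the yellow grip of the left lever: a round bar along head y, 18 mm thick, 46 mm long, beside the bed towards the bench middle, 150 mm from the head's centre plane, 100 mm from the shaft. A 9 mm stem joins its end nearest the bed. At joint 0 the stem points to the robot, 0.12 rad above level; at 1.45 straight up. Can be pinched from above along head x and led round the arc
- left_pivot (a point): point on the left lever's shaft axis, in the plane in which the grip's middle swings, 58 mm above the bench; axes as the head's (x from bed to tower, y left along the shaft, z up)
- right: right pressing head seen from the robot, fixed: black base plate 290 (x) x 150 mm, 18 mm thick, aluminium bed at its front, black tower (75 deep, 120 wide, top 150 mm above the bench, front face 157 mm behind the bed centre). Origin on the bench under the bed's centre; x points away from the robot to the tower (front to back), y left along the bed's width
- right_bed (a point): centre of the top face of the right head's aluminium bed, 90 (x) x 140 (y) mm, 30 mm above the bench; axes as the head's. The foot bar (steel, black sole, 16 (x) x 120 (y) mm, 18 mm high) comes down over this centre, lying across the bed; when up it stands in front of the tower, clear of the bed
- right_lever (a joint): right foot lever, rad; foot bar, arms and hand lever turn as one about a shaft along head y, 130 mm behind the bed centre, 58 mm above the bench. 0 = down on empty bed (foot 17 mm above bed); about 0.02 = down on carriers (20 mm high); 1.45 = fully up (up: over 1.2, down: under 0.05). Grows as foot and grip swing up and back; friction holds it where left, 3 to 5 N at the grip moves it
- right_knob (a point): middle of the yellow grip of the right lever: a round bar along head y, 18 mm thick, 46 mm long, beside the bed towards the bench middle, 150 mm from the head's centre plane, 100 mm from the shaft. A 9 mm stem joins its end nearest the bed. At joint 0 the stem points to the robot, 0.12 rad above level; at 1.45 straight up. Can be pinched from above along head x and led round the arc
- right_pivot (a point): point on the right lever's shaft axis, in the plane in which the grip's middle swings, 58 mm above the bench; axes as the head's (x from bed to tower, y left along the shaft, z up)
- lamp_green: green round status lamp, 44 mm wide and 42 mm high, on top of one of the two towers (195 mm behind that head's bed centre): this head is free to use. Origin at its foot, 150 mm above the bench; fixed
- lamp_red: red round status lamp, 44 mm wide and 42 mm high, on top of one of the two towers (195 mm behind that head's bed centre): this head is out of use and must be left alone. Origin at its foot, 150 mm above the bench; fixed
- carrier1: brass carrier bar with two bright steel bands, 60 (own x) x 16 (own y) x 20 mm (own z), 0.1 to 0.15 kg; origin at its centre, starts lying flat on the steel sheet on the bench, 10 mm above it. Two or three of the three carriers are present; absent ones read None
- carrier2: brass carrier bar with two bright steel bands, 60 (own x) x 16 (own y) x 20 mm (own z), 0.1 to 0.15 kg; origin at its centre, starts lying flat on the steel sheet on the bench, 10 mm above it. Two or three of the three carriers are present; absent ones read None
- carrier3: brass carrier bar with two bright steel bands, 60 (own x) x 16 (own y) x 20 mm (own z), 0.1 to 0.15 kg; origin at its centre, starts lying flat on the steel sheet on the bench, 10 mm above it. Two or three of the three carriers are present; absent ones read None
- tray: blue out-tray, fixed, outer size 160 (own x, front to back) x 260 (own y) mm, walls 22 mm high and 4 mm thick, floor 4 mm thick; origin under its centre on the bench
- pliers: bystander: red-handled pliers lying on the bench in front of the left head, about 135 mm long, 15 mm high; origin near the middle
- file: bystander: small file with red handle lying in front of the right head, 155 mm long, 10 mm high; origin near the middle
- canister: bystander: aluminium canister standing beyond the tray, 64 mm in diameter, 92 mm high; origin at its foot

How it is judged:
By the outcome, as a careful person would: the job done as asked, in the order asked, and still so for the second after the job is handed in, with the robot touching nothing.
Of carrier1, carrier2, carrier3 only 2 to 3 are there at a start; the rules pass over those that are not, and their reading is None.
At some moment in a run one of carrier1, carrier2, carrier3 may be knocked a few centimetres aside while the robot is not near it.
Once in a run the grip may slacken for a moment while it holds something.
It also fails if it takes over 210 s, if anything falls off the work surface, if the arm or the gripper's body presses on something with over 40 N, if the wrist force passes 120 N, or if a joint passes its speed limit or range.

ROBOT

A 6-joint arm with a two-finger parallel gripper is mounted at the origin on the work surface. World frame = base frame: x ahead of the robot, y to its left, z up, the work surface at z = 0. Lengths are in m, angles in rad, forces in N, time in s.
With the tool pointing down it reaches from about 0.3 to 0.775 m from the base axis. Payload 14.6 kg.
Tool frame: the origin (TCP) lies between the finger pads; the fingertips stand 19 mm ahead of it and the grasp point (between the pads) is the TCP; z points along the fingers, y is the direction in which the jaws open and shut (so a half turn about z gives the same grasp; the last joint's range is limited). The gripper opens to 94 mm and grips with 3 to 60 N. Pads are 16 mm wide; open, the fingers measure 119 mm over their backs; the gripper's body (75 mm by 177 mm) begins 78 mm behind the grasp point.
Start: joints at [-1.288, 0.3, 1.521, -0, 1.321, -0.067], TCP at [0.188, -0.517, 0.224] pointing down, gripper open.
Joint ranges: [-3.03, 3.03], [-0.79, 2.21], [0.23, 2.52], [-1.04, 4.18], [0, 3.07], [-2.55, 2.55]. Speed limits (rad/s): [2.22, 2.22, 2.57, 3.14, 3.14, 3.14].

INTERFACE

Orientations are given as [roll, pitch, yaw] about the fixed x, y, z axes, in that order (R = Rz(yaw) Ry(pitch) Rx(roll)).
In Python, from station import telemetry, vision, ctrl gives the robot as it stands. The module is installed in compiled form; this text tells all that it offers.
- The arm moves only by the shell command python3 -m creep 'ROWS' [FORCE]. ROWS is JSON, a list of rows, each a list of 3 entries, a list of its own where there are three numbers: the shift along the tool's x, y, z in units of 50 mm (1.0 is 50 mm), then the turn about the tool's z in units of 8 degrees (1.0 is 8 degrees), then the opening, from 0 (shut) to 1 (fully open). In form: [[[tx, ty, tz], twist, gripper], ...]. A call has 1 to 12 rows; each row is the pose to reach, as a shift and turn from the pose commanded when the call began, along the tool's axes at that moment; what a row does not reach only later rows make up. A row lasts 1/10 s, in which the tool goes at most 50 mm and 8.59 degrees, less where a joint would pass 70% of its speed; a pose out of reach is approached as far as the arm can. A call with a gripper value outside its range is refused whole. The fingers move at their own pace and stop on an object; FORCE is the grip in N (left out, the last holds). Time passes only in rows, so rows that repeat a pose let the fingers close. It gives the time, the measured TCP pose, the force and the opening at its end, in the units of the state.
- telemetry.get_obs(): the state, without advancing time (a new reading comes with each control period).
- vision.camera(name): name is "scene" or "top"; returns a dict with "img" (480x640x3 uint8, red, green, blue), "depth" (480x640 float32, m along the optical axis (not along the pixel's ray), 0 where there is no reading), "vertical_fov" (degrees; the focal length in pixels is half the picture's height over the tangent of half this angle, whatever the lens; pixels are square), "cx", "cy" (the principal point, pixels), "dist" ([k1, k2, p1, p2, k3] as OpenCV has them; the pictures are not rectified), "extrinsics" (4x4, takes a point from camera to world coordinates). Camera axes: x right, y down, z forward; pixel columns grow to the right and rows downward; lengths in m; the calibration is good to about 2 mm. A picture is of the moment at which its call begins.
- ctrl.hand_in(): hands the job in, once; it reports no verdict.
The state is a dict: "time_s": time; "qpos": joint angles; "joint_vel": joint speeds; "tau": joint torques, N m; "ee_pos": TCP position; "eef_rot": TCP orientation; "force": force on the tool from outside, world axes, zero at the start; "moment": the same for the moment, N m; "grip_width": finger opening in m.
Only numpy, scipy, OpenCV 4.12 (cv2) and the standard library are available. Lean on these libraries where they do the work, as an engineer would, in place of code of your own. Each camera call takes 0.05 s, during which the arm holds its last target.

## Working session

There is one attempt and no reset: what is moved stays moved. The work goes in short steps, Python scripts to look and compute and a shell command to move; the robot and the scene stay as the last step left them, time stands still between calls to the robot, and variables do not carry over. Pictures are saved under pics/ and viewed, and the job is handed in when it is done.

```bash
mkdir -p pics; ls
cat > h.py <<'E'
import numpy as np, cv2
from station import telemetry, vision, ctrl
def shot(name,fn=None):
    c=vision.camera(name)
    if fn: cv2.imwrite('pics/'+fn,cv2.cvtColor(c['img'],cv2.COLOR_RGB2BGR))
    return c
def K(c):
    f=240/np.tan(np.radians(c['vertical_fov'])/2)
    return np.array([[f,0,c['cx']],[0,f,c['cy']],[0,0,1.]])
def ray(c,u,v):
    p=cv2.undistortPoints(np.array([[[u,v]]],float),K(c),np.array(c['dist'],float))[0,0]
    return np.array([p[0],p[1],1.])
def atz(c,u,v,z):
    E=np.array(c['extrinsics']); d=E[:3,:3]@ray(c,u,v); o=E[:3,3]
    return o+d*(z-o[2])/d[2]
def dep(c,u,v):
    E=np.array(c['extrinsics']); d=c['depth'][int(round(v)),int(round(u))]
    return E[:3,:3]@(ray(c,u,v)*d)+E[:3,3]
def proj(c,P):
    E=np.linalg.inv(np.array(c['extrinsics'])); r,_=cv2.Rodrigues(E[:3,:3])
    return cv2.projectPoints(np.atleast_2d(np.array(P,float)),r,E[:3,3],K(c),np.array(c['dist'],float))[0][:,0]
def crop(c,fn,u0,v0,u1,v1,s):
    im=cv2.cvtColor(c['img'],cv2.COLOR_RGB2BGR)[v0:v1,u0:u1]
    cv2.imwrite('pics/'+fn,cv2.resize(im,None,fx=s,fy=s,interpolation=cv2.INTER_CUBIC))
E
python3 - <<'E'
from h import *
np.set_printoptions(precision=4,suppress=True)
for n in('top','scene'):
    c=shot(n,n+'0.png'); print(n,c['vertical_fov'],c['cx'],c['cy'],c['dist']); print(np.array(c['extrinsics']))
o=telemetry.get_obs()
for k in o: print(k,o[k])
E
```

```text
pics
top 50.831529211922856 323.1409555478439 235.70681215016646 [0.0303 0.     0.     0.     0.    ]
[[-0.012  -0.9928  0.1192  0.4327]
 [-0.9999  0.0126  0.0046 -0.0032]
 [-0.006  -0.1191 -0.9929  1.1806]
 [ 0.      0.      0.      1.    ]]
scene 46.73260839363359 317.5181603216931 239.44214140999327 [0.0523 0.     0.     0.     0.    ]
[[ 0.8775  0.301  -0.3735  0.9895]
 [ 0.4796 -0.542   0.6901 -0.7589]
 [ 0.0053 -0.7847 -0.6199  0.8092]
 [ 0.      0.      0.      1.    ]]
time_s 0.1
qpos [-1.2876  0.3004  1.5215 -0.      1.3207 -0.0666]
joint_vel [ 0.0005 -0.002  -0.0002 -0.0014 -0.0011 -0.0008]
tau [ -0.0002 -53.2641 -35.3287   0.0709   0.0234  -0.0001]
ee_pos [ 0.1884 -0.5165  0.2239]
eef_rot [-3.1406 -0.0001  0.3498]
force [-0.2204 -0.3666  0.156 ]
moment [-0.0261  0.0062 -0.0204]
grip_width 0.09386853964427856
```

```bash
sleep 1
```

```text
(no output)
```

View pics/top0.png

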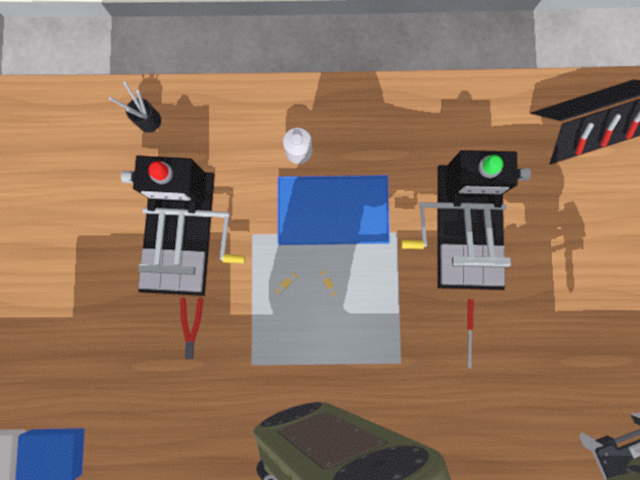

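View pics/scene0.png

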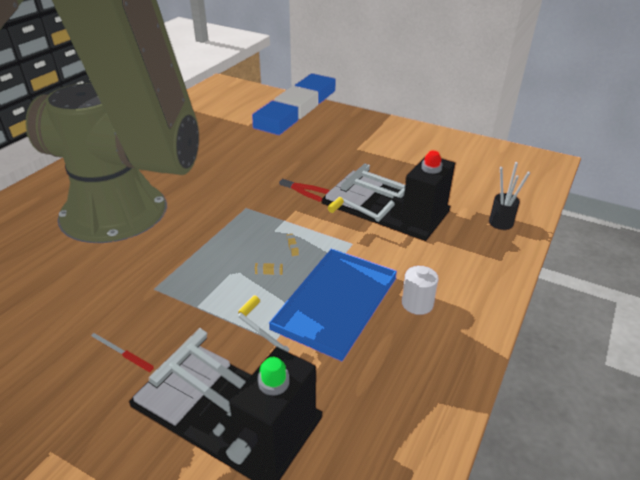

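Run:
```python
from h import *
c=shot('top'); crop(c,'sheet.png',245,225,405,345,5)
crop(c,'rh.png',395,140,535,300,3.7)
s=shot('scene'); crop(s,'sheet_s.png',150,200,360,350,3.8)
```

```text
(no output)
```

View pics/sheet.png

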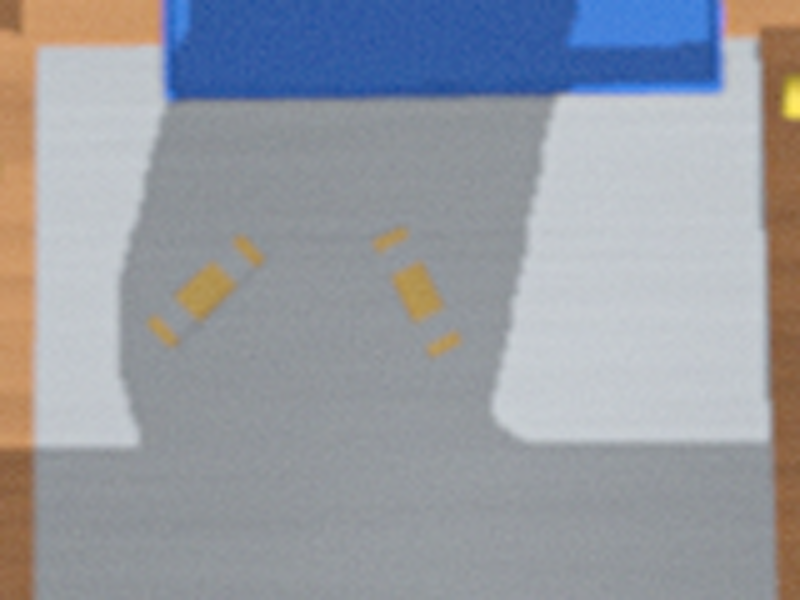

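View pics/rh.png

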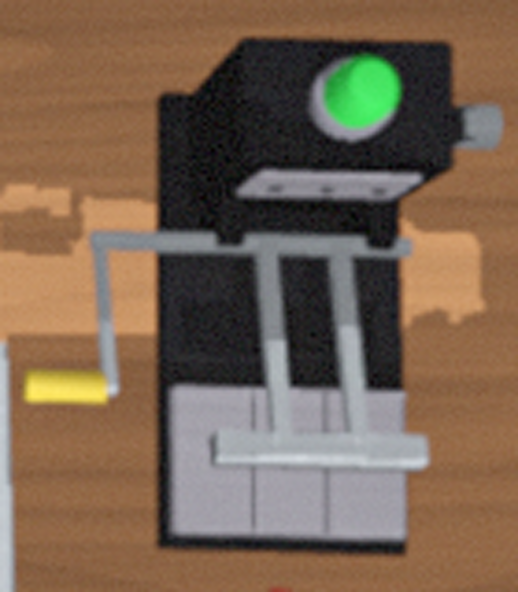

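View pics/sheet_s.png

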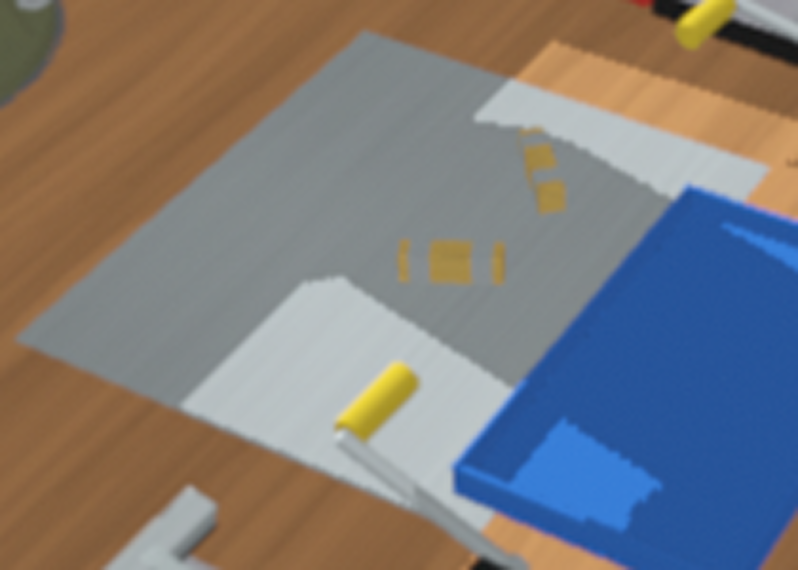

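```bash
cat >> h.py <<'E'
def uc(p,u0,v0,s): return (p[0]+.5)/s-.5+u0,(p[1]+.5)/s-.5+v0
E
python3 - <<'E'
from h import *
np.set_printoptions(precision=4,suppress=True)
c=shot('top')
for nm,pts in dict(A=[(163,331),(206,292),(249,250)],B=[(391,239),(418,292),(444,344)]).items():
    P=[atz(c,*uc(p,245,225,5),.021) for p in pts]; print(nm,P[1],dep(c,*uc(pts[1],245,225,5)),'yaw',np.degrees(np.arctan2(*(P[2]-P[0])[1::-1])),np.linalg.norm(P[2]-P[0]))
r=lambda p:uc(p,395,140,3.7)
bc=[atz(c,*r(p),.03) for p in[(168,536),(405,540),(404,390),(172,385)]]
print('bed',np.array(bc),np.mean(bc,0),np.linalg.norm(bc[1]-bc[0]),np.linalg.norm(bc[2]-bc[1]))
for p in[(30,387),(66,387),(104,387),(102,240),(320,448),(225,445),(420,450)]: print(p,dep(c,*r(p)))
for p in [(165,84),(720,88),(172,98)]: print('tray',atz(c,*uc(p,245,225,5),.022))
for p in[(278,177),(387,177),(389,243),(279,244)]: print('tray',atz(c,*p,.022))
print('lamp',dep(c,492,166),dep(c,297,138), dep(c,328,210))
E
```

```text
A [0.4641 0.0888 0.021 ] [0.4642 0.0891 0.0176] yaw -47.30213126723888 0.05366060157529508
B [ 0.4629 -0.0081  0.021 ] [ 0.463  -0.0081  0.0179] yaw -153.85700218193955 0.05355533674660851
bed [[ 0.4564 -0.2608  0.03  ]
 [ 0.4525 -0.4043  0.03  ]
 [ 0.5442 -0.4088  0.03  ]
 [ 0.5491 -0.267   0.03  ]] [ 0.5005 -0.3352  0.03  ] 0.14351030923815594 0.0918624213014651
(30, 387) [ 0.5416 -0.1685  0.1024]
(66, 387) [ 0.541  -0.1887  0.1058]
(104, 387) [ 0.5411 -0.2112  0.1023]
(102, 240) [ 0.6339 -0.2202  0.0659]
(320, 448) [ 0.5047 -0.3356  0.096 ]
(225, 445) [ 0.5068 -0.2801  0.0997]
(420, 450) [ 0.5031 -0.3935  0.0938]
tray [0.5599 0.1074 0.022 ]
tray [ 0.5548 -0.1485  0.022 ]
tray [0.5534 0.1042 0.022 ]
tray [0.7116 0.1062 0.022 ]
tray [ 0.7082 -0.1489  0.022 ]
tray [ 0.5529 -0.1493  0.022 ]
tray [0.5538 0.1042 0.022 ]
lamp [ 0.6882 -0.3383  0.1873] [0.7831 0.0573 0.0904] [ 0.6352 -0.01    0.0023]
```

```bash
cat >> h.py <<'E'
from scipy.spatial.transform import Rotation as Ro
def go(x,y,z,yawdeg):
    """units from the present pose"""
    o=telemetry.get_obs(); R=Ro.from_euler('xyz',o['eef_rot']).as_matrix()
    d=R.T@(np.array([x,y,z])-o['ee_pos'])/.05
    dy=(yawdeg-np.degrees(o['eef_rot'][2])+90)%180-90
    print('to',(x,y,z,yawdeg),'shift',np.round(d,3),'twist',round(-dy/8,3))
def st():
    o=telemetry.get_obs(); print('t',round(o['time_s'],2),'p',np.round(o['ee_pos'],4),'yaw',np.round(np.degrees(o['eef_rot']),2),'F',np.round(o['force'],1),'w',round(o['grip_width'],4),'q6',round(o['qpos'][5],2))
E
python3 - <<'E'
from h import *
go(.542,-.188,.2,88.1);go(.542,-.188,.098,88.1)
E
```

```text
to (0.542, -0.188, 0.2, 88.1) shift [ 8.895 -3.751  0.487] twist -8.508
to (0.542, -0.188, 0.098, 88.1) shift [ 8.895 -3.75   2.527] twist -8.508
```

```bash
python3 -m creep '[[[0.9,-0.4,0],-1,1],[[1.8,-0.8,0],-2,1],[[2.7,-1.2,0],-3,1],[[3.6,-1.6,0],-4,1],[[4.5,-2,0],-5,1],[[5.4,-2.3,0.1],-6,1],[[6.3,-2.7,0.2],-7,1],[[7.2,-3.1,0.3],-8,1],[[8.1,-3.5,0.4],-8.5,1],[[8.9,-3.75,0.5],-8.5,1],[[8.9,-3.75,0.5],-8.5,1],[[8.9,-3.75,0.5],-8.5,1]]' 15
python3 - <<'E'
from h import *
st(); go(.542,-.188,.098,88.1)
c=shot('top'); crop(c,'a1.png',340,140,535,300,4)
s=shot('scene','a1s.png')
E
```

```text
time_s: 1.45
ee_pos: [0.5423, -0.1876, 0.1989]
eef_rot: [-3.141, -0.0, 1.538]
force: [0.3, -0.2, 0.3]
grip_width: 0.0941
t 1.45 p [ 0.5423 -0.1876  0.1989] yaw [-1.7994e+02 -1.0000e-02  8.8120e+01] F [ 0.3 -0.2  0.3] w 0.0941 q6 -0.36
to (0.542, -0.188, 0.098, 88.1) shift [-0.009 -0.004  2.019] twist 0.003
```

View pics/a1s.png

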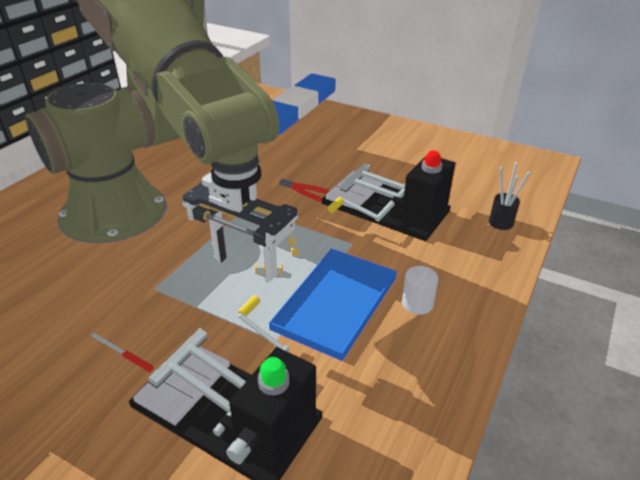

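The gripper hangs over the yellow knob (249,304) with the fingers at (218,245) and (270,265), straddling it. Descend and pinch.

```bash
python3 -m creep '[[[0,0,0.6],0,1],[[0,0,1.2],0,1],[[0,0,1.7],0,1],[[0,0,2],0,1],[[0,0,2],0,1],[[0,0,2],0,0],[[0,0,2],0,0],[[0,0,2],0,0],[[0,0,2],0,0],[[0,0,2],0,0],[[0,0,2],0,0],[[0,0,2],0,0]]' 12
python3 -c "
from h import *
st();s=shot('scene');crop(s,'a2s.png',180,200,360,330,4.4)"
```

```text
time_s: 2.75
ee_pos: [0.5423, -0.188, 0.0995]
eef_rot: [3.141, -0.0, 1.537]
force: [0.6, 1.0, 0.4]
grip_width: 0.0418
t 2.75 p [ 0.5423 -0.188   0.0995] yaw [179.99  -0.    88.04] F [0.6 1.  0.4] w 0.0418 q6 -0.36
```

View pics/a2s.png

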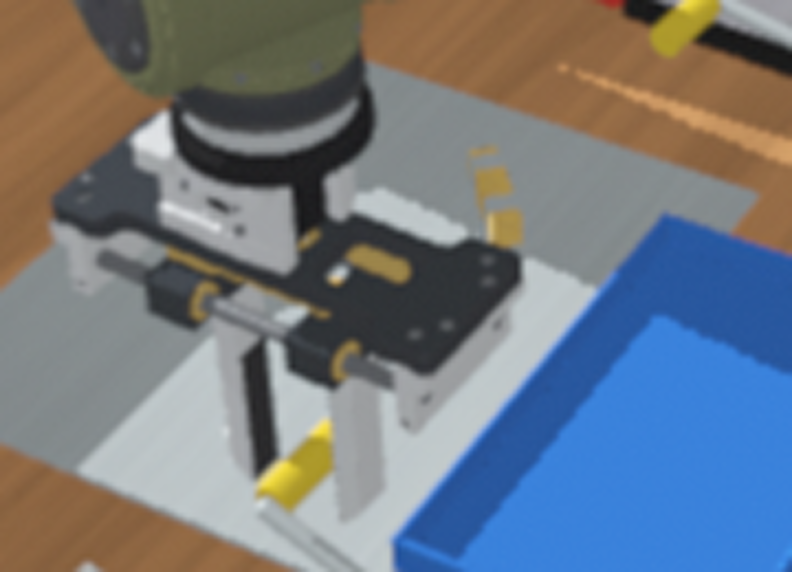

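```bash
python3 -m creep '[[[0,0,0],0,0],[[0,0,0],0,0],[[0,0,0],0,0],[[0,0,0],0,0],[[0,0,0],0,0],[[0,0,0],0,0]]' 12
python3 -c "
from h import *
st()"
```

```text
time_s: 3.4
ee_pos: [0.5427, -0.1881, 0.0994]
eef_rot: [3.141, 0.0, 1.537]
force: [6.3, -0.7, -2.4]
grip_width: 0.0176
t 3.4 p [ 0.5427 -0.1881  0.0994] yaw [1.7995e+02 1.0000e-02 8.8040e+01] F [ 6.3 -0.7 -2.4] w 0.0176 q6 -0.36
```

```bash
python3 -c "
import numpy as np
for q in np.linspace(.28,1.43,13)[1:]:
    a=q+.12;print(round(q,2),round(2*(np.cos(.4)-np.cos(a)),2),round(-2*(np.sin(a)-np.sin(.4)),2))"
```

```text
0.38 0.08 -0.17
0.47 0.18 -0.34
0.57 0.3 -0.49
0.66 0.42 -0.63
0.76 0.57 -0.76
0.86 0.72 -0.88
0.95 0.88 -0.98
1.05 1.06 -1.06
1.14 1.24 -1.13
1.24 1.42 -1.18
1.33 1.61 -1.21
1.43 1.8 -1.22
```

```bash
python3 -m creep '[[[0,0.04,-0.08],0,0],[[0,0.08,-0.17],0,0],[[0,0.13,-0.26],0,0],[[0,0.18,-0.34],0,0],[[0,0.24,-0.42],0,0],[[0,0.3,-0.49],0,0],[[0,0.36,-0.56],0,0],[[0,0.42,-0.63],0,0],[[0,0.5,-0.7],0,0],[[0,0.57,-0.76],0,0],[[0,0.57,-0.76],0,0]]' 12
python3 -c "
from h import *
st();s=shot('scene');crop(s,'a3s.png',120,180,360,360,3.3)"
```

```text
time_s: 4.5
ee_pos: [0.5693, -0.189, 0.1394]
eef_rot: [-3.137, -0.0, 1.537]
force: [-24.3, 0.7, 18.1]
grip_width: 0.0212
t 4.5 p [ 0.5693 -0.189   0.1394] yaw [-1.7975e+02 -1.0000e-02  8.8040e+01] F [-24.3   0.7  18.1] w 0.0212 q6 -0.35
```

View pics/a3s.png

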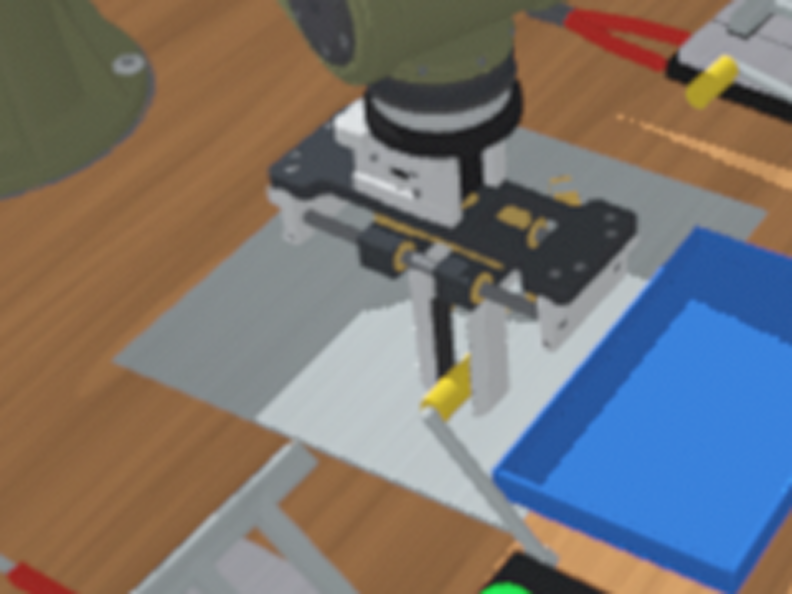

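```bash
python3 -m creep '[[[0,-0.04,-0.04],0,0],[[0,-0.04,-0.04],0,0],[[0,-0.04,-0.04],0,0]]' 12
python3 - <<'E'
from h import *
st();c=shot('top');crop(c,'a3t.png',395,140,535,300,3.7)
E
```

```text
time_s: 4.85
ee_pos: [0.5681, -0.189, 0.1405]
eef_rot: [-3.14, 0.0, 1.537]
force: [-10.4, 0.8, 7.5]
grip_width: 0.0173
t 4.85 p [ 0.5681 -0.189   0.1405] yaw [-1.799e+02  1.000e-02  8.804e+01] F [-10.4   0.8   7.5] w 0.0173 q6 -0.35
```

View pics/a3t.png

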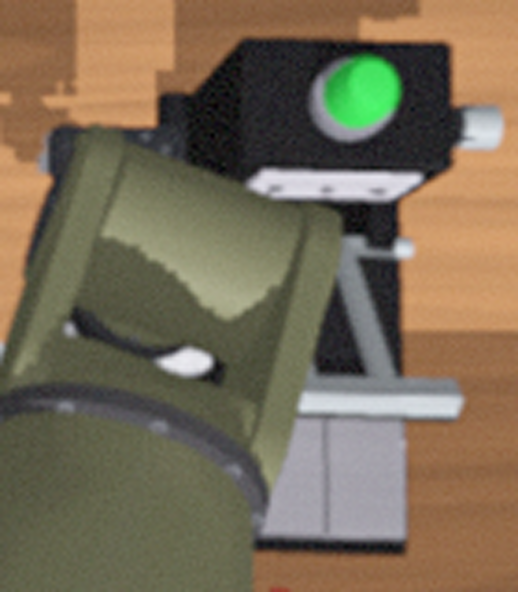

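```bash
python3 -m creep '[[[0,0.02,-0.1],0,0],[[0,0.1,-0.17],0,0],[[0,0.17,-0.23],0,0],[[0,0.25,-0.28],0,0],[[0,0.25,-0.28],0,0]]' 12
python3 - <<'E'
from h import *
st()
E
```

```text
time_s: 5.4
ee_pos: [0.5818, -0.1893, 0.1541]
eef_rot: [3.141, 0.0, 1.537]
force: [-0.2, 1.3, 0.2]
grip_width: 0.0171
t 5.4 p [ 0.5818 -0.1893  0.1541] yaw [1.7996e+02 1.0000e-02 8.8050e+01] F [-0.2  1.3  0.2] w 0.0171 q6 -0.34
```

Run:
```python
from h import *
s=shot('scene');crop(s,'a4s.png',190,230,350,350,5)
np.set_printoptions(precision=4,suppress=True)
# project assumed knob for several q
bx=np.array([.5005,-.3352]);y=np.radians(-1.9);ex=np.array([np.cos(y),np.sin(y)]);ey=np.array([-ex[1],ex[0]])
for q in(.8,.9,1.0,1.1):
    a=q+.12
    for e in(127,173):
        p=bx+ex*(.13-.1*np.cos(a))+ey*e/1000; print(q,e,p,(proj(s,[p[0],p[1],.058+.1*np.sin(a)])[0]-[190,230]+.5)*5-.5)
```

```text
0.8 127 [ 0.5741 -0.2106] [332.1068 356.0456]
0.8 173 [ 0.5756 -0.1646] [408.3012 276.8441]
0.9 127 [ 0.5823 -0.2108] [350.9493 352.8976]
0.9 173 [ 0.5839 -0.1649] [427.0485 273.2604]
1.0 127 [ 0.5911 -0.2111] [371.4738 352.0825]
1.0 173 [ 0.5926 -0.1652] [447.3981 271.9528]
1.1 127 [ 0.6003 -0.2114] [393.4845 353.6578]
1.1 173 [ 0.6018 -0.1655] [469.1544 272.9814]
```

View pics/a4s.png

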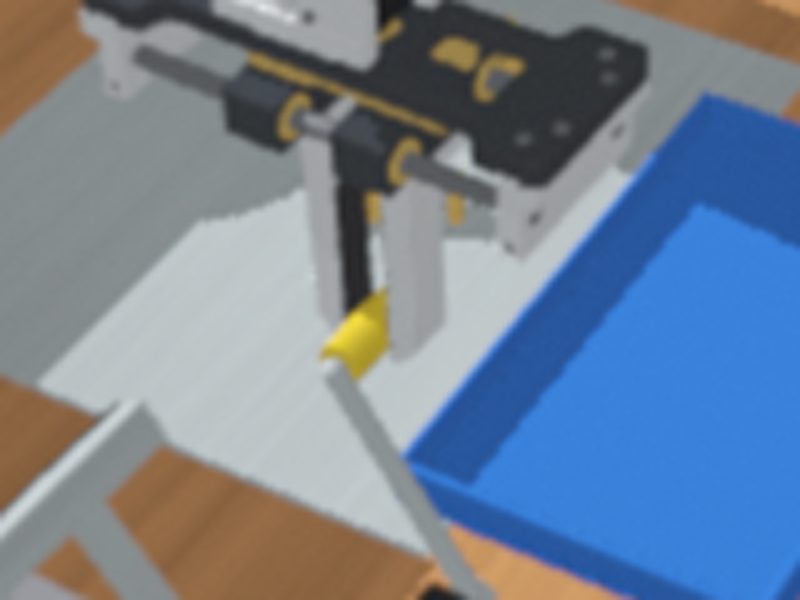

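```bash
python3 -m creep '[[[0,0,0],0,0.35],[[0,0,0],0,0.35],[[0,-0.04,0.1],0,0.35],[[0,-0.04,0.2],0,0.35],[[0,-0.04,0.3],0,0.35],[[0,-0.04,0.3],0,0.35],[[0,-0.04,0.3],0,0.0],[[0,-0.04,0.3],0,0],[[0,-0.04,0.3],0,0],[[0,-0.04,0.3],0,0],[[0,-0.04,0.3],0,0]]' 25
python3 - <<'E'
from h import *
st()
s=shot('scene');crop(s,'a5s.png',190,230,350,350,5)
E
```

```text
time_s: 6.55
ee_pos: [0.5795, -0.1894, 0.1386]
eef_rot: [3.141, 0.0, 1.537]
force: [4.5, -1.0, -2.5]
grip_width: 0.0177
t 6.55 p [ 0.5795 -0.1894  0.1386] yaw [1.7995e+02 1.0000e-02 8.8040e+01] F [ 4.5 -1.  -2.5] w 0.0177 q6 -0.34
```

View pics/a5s.png

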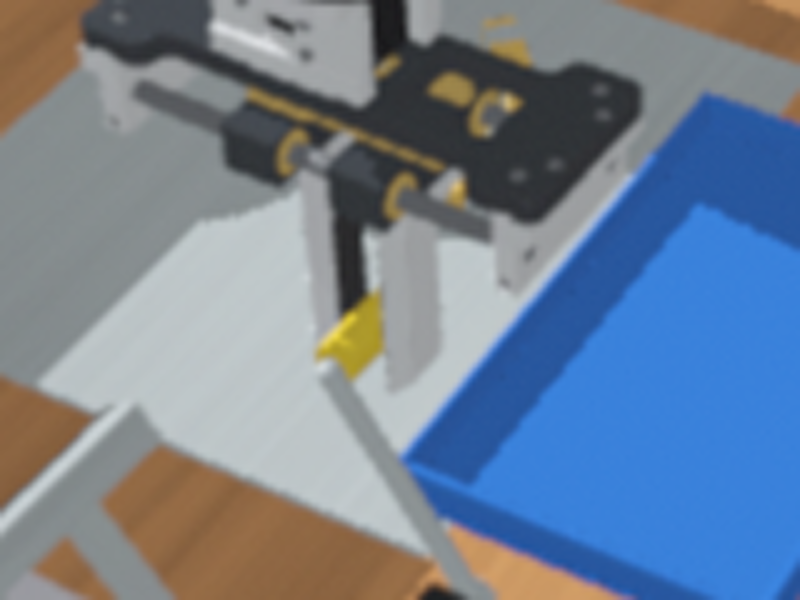

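```bash
python3 -m creep '[[[0,0.06,-0.04],0,0],[[0,0.12,-0.08],0,0],[[0,0.2,-0.13],0,0],[[0,0.29,-0.18],0,0],[[0,0.38,-0.22],0,0],[[0,0.47,-0.26],0,0],[[0,0.56,-0.29],0,0],[[0,0.66,-0.32],0,0],[[0,0.66,-0.32],0,0]]' 25
python3 - <<'E'
from h import *
st()
s=shot('scene');crop(s,'a6s.png',190,230,350,350,5)
E
```

```text
time_s: 7.5
ee_pos: [0.6126, -0.1906, 0.1558]
eef_rot: [3.141, 0.001, 1.537]
force: [-4.3, 0.5, 7.1]
grip_width: 0.0172
t 7.5 p [ 0.6126 -0.1906  0.1558] yaw [1.7998e+02 3.0000e-02 8.8040e+01] F [-4.3  0.5  7.1] w 0.0172 q6 -0.32
```

View pics/a6s.png

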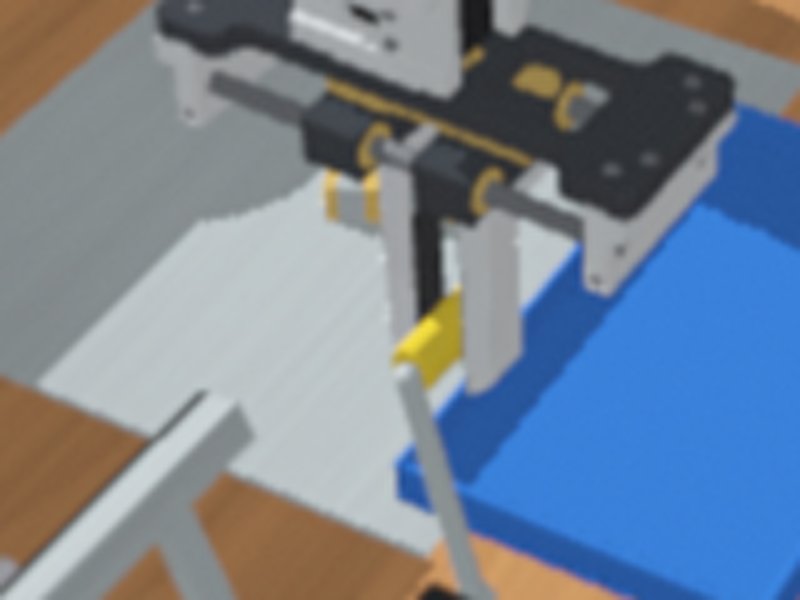

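```bash
python3 -m creep '[[[0,0.1,-0.03],0,0],[[0,0.2,-0.05],0,0],[[0,0.3,-0.07],0,0],[[0,0.39,-0.08],0,0],[[0,0.46,-0.08],0,0],[[0,0.5,-0.08],0,0],[[0,0.5,-0.08],0,0],[[0,0.5,-0.08],0,0]]' 25
python3 - <<'E'
from h import *
st()
s=shot('scene','a7.png');crop(s,'a7s.png',120,200,360,380,3.3)
E
```

```text
time_s: 8.35
ee_pos: [0.6363, -0.1916, 0.1595]
eef_rot: [-3.139, 0.0, 1.536]
force: [-12.9, -0.6, 8.9]
grip_width: 0.0175
t 8.35 p [ 0.6363 -0.1916  0.1595] yaw [-1.7985e+02  2.0000e-02  8.8020e+01] F [-12.9  -0.6   8.9] w 0.0175 q6 -0.31
```

View pics/a7s.png

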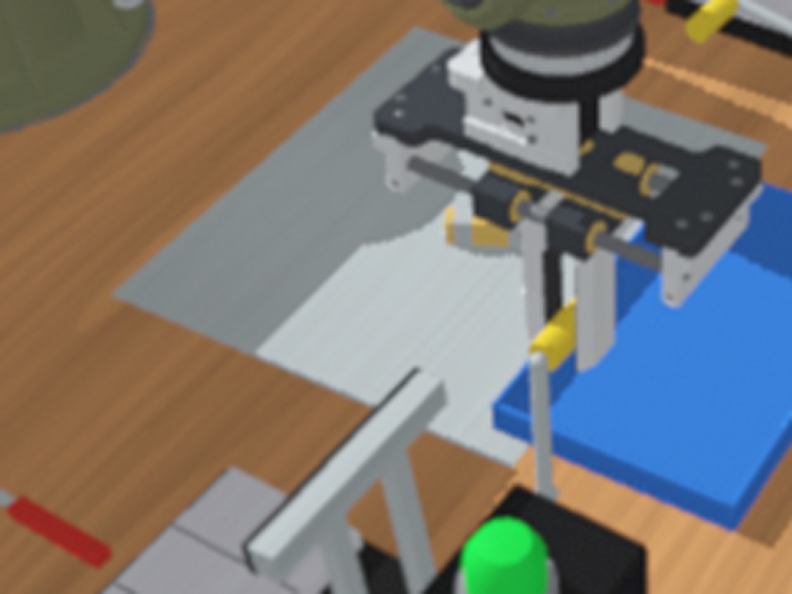

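```bash
python3 -m creep '[[[0,0,0],0,0.4],[[0,0,0],0,0.4],[[0,0,-0.1],0,0.4],[[0,0,-0.5],0,0.5],[[0,0,-1.2],0,0.6],[[0,0,-2],0,0.7]]' 25
python3 -m creep '[[[-0.5,-0.8,0],0,0.6],[[-1.1,-1.6,0],0,0.6],[[-1.6,-2.4,0],0,0.6],[[-2.1,-3.1,0],0,0.6],[[-2.6,-3.9,0],0,0.6],[[-3.1,-4.7,0],0,0.6],[[-3.7,-5.5,0],0,0.6],[[-4.3,-6.3,0],0,0.6],[[-4.8,-7.1,0],0,0.6],[[-5.2,-7.7,0],0,0.6],[[-5.2,-7.7,0],0,0.6],[[-5.2,-7.7,0],0,0.6]]' 25
python3 - <<'E'
from h import *
st()
c=shot('top','b1.png');crop(c,'b1s.png',245,225,405,345,5);crop(c,'b1h.png',395,140,535,300,3.7)
s=shot('scene','b1sc.png')
E
```

```text
time_s: 9.0
ee_pos: [0.637, -0.191, 0.2592]
eef_rot: [-3.14, -0.001, 1.537]
force: [0.5, -0.6, 0.8]
grip_width: 0.0582
time_s: 10.2
ee_pos: [0.2433, -0.4383, 0.2589]
eef_rot: [3.141, 0.0, 1.535]
force: [0.2, 0.5, 0.1]
grip_width: 0.0564
t 10.2 p [ 0.2433 -0.4383  0.2589] yaw [1.7997e+02 3.0000e-02 8.7960e+01] F [0.2 0.5 0.1] w 0.0564 q6 -1.1
```

View pics/b1.png

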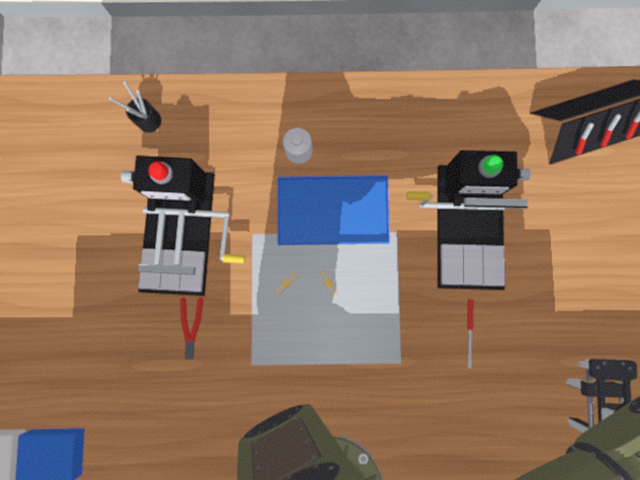

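View pics/b1s.png

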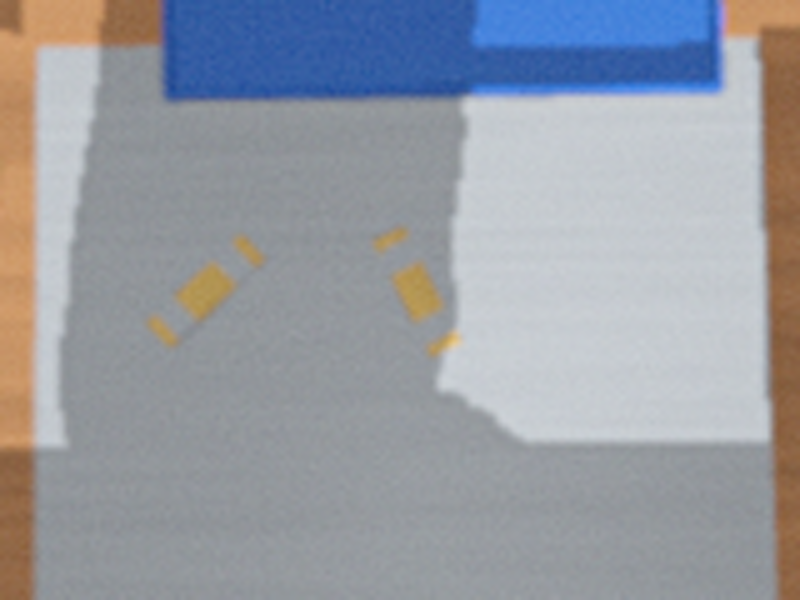

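View pics/b1h.png

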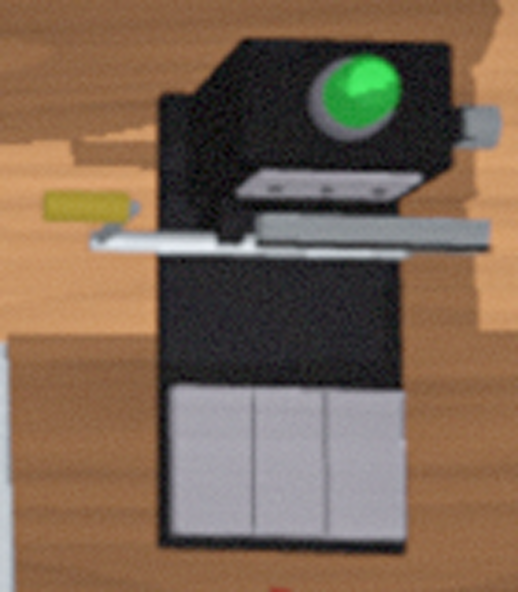

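View pics/b1sc.png

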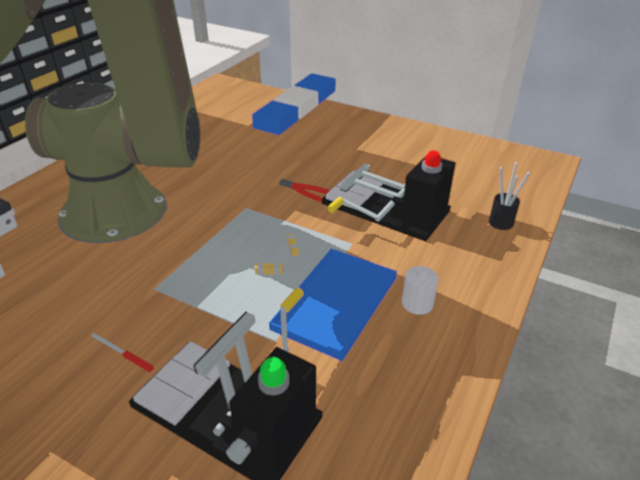

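Lever is fully up: stem vertical at (285,325), bed clear at crop corners (170,537)–(405,389). Two carriers only, unmoved, at (286,283) and (329,283). Go for the right-hand one first.

Run:
```python
from h import *
st(); go(.463,-.008,.12,26.1); go(.463,-.008,.024,26.1)
c=shot('top'); r=lambda p:uc(p,395,140,3.7)
print(np.mean([atz(c,*r(p),.03) for p in[(170,537),(405,540),(405,389),(170,385)]],0))
for p in [(120,243),(400,252)]: print(atz(c,*r(p),.063))
for p in [(265,230),(485,235),(50,205),(125,207)]: print(dep(c,*r(p)))
```

```text
t 10.3 p [ 0.2443 -0.4376  0.2587] yaw [1.7998e+02 1.0000e-02 8.8090e+01] F [ 0.1 -1.2 -0.9] w 0.0562 q6 -1.1
to (0.463, -0.008, 0.12, 26.1) shift [8.735 4.083 2.773] twist 7.749
to (0.463, -0.008, 0.024, 26.1) shift [8.735 4.083 4.693] twist 7.749
[ 0.50053255 -0.33538398  0.03      ]
[ 0.63244969 -0.231536    0.063     ]
[ 0.62458172 -0.3992759   0.063     ]
[ 0.61469392 -0.2816121   0.19563647]
[ 0.61016543 -0.39708877  0.19647914]
[ 0.63524643 -0.17235827  0.16875737]
[ 0.63385937 -0.21369928  0.16720059]
```

```bash
python3 -m creep '[[[0.8,0.4,0.2],1,0.6],[[1.6,0.8,0.4],2,0.6],[[2.4,1.1,0.7],3,0.6],[[3.2,1.5,1],4,0.6],[[4,1.9,1.2],5,0.6],[[4.8,2.3,1.4],6,0.6],[[5.6,2.7,1.7],7,0.6],[[6.4,3,2],7.75,0.6],[[7.2,3.4,2.2],7.75,0.6],[[8,3.8,2.5],7.75,0.6],[[8.74,4.08,2.8],7.75,0.6],[[8.74,4.08,2.8],7.75,0.6]]' 30
python3 - <<'E'
from h import *
st(); go(.463,-.008,.024,26.1)
s=shot('scene'); crop(s,'b2.png',190,170,350,290,5)
E
```

```text
time_s: 11.55
ee_pos: [0.4628, -0.0035, 0.1168]
eef_rot: [-3.14, 0.002, 0.46]
force: [-0.5, -1.5, 1.0]
grip_width: 0.0562
t 11.55 p [ 0.4628 -0.0035  0.1168] yaw [-1.7991e+02  9.0000e-02  2.6370e+01] F [-0.5 -1.5  1. ] w 0.0562 q6 1.02
to (0.463, -0.008, 0.024, 26.1) shift [-0.033  0.085  1.856] twist 0.034
```

View pics/b2.png

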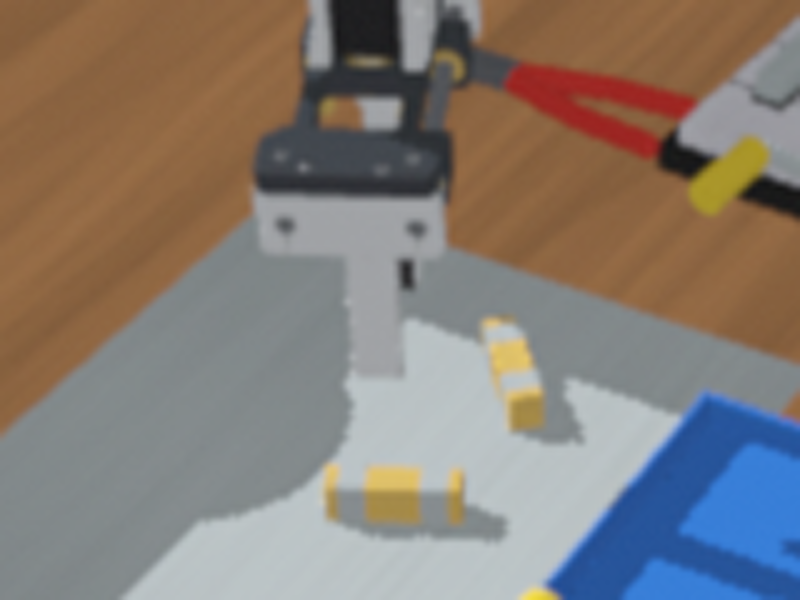

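Run:
```python
from h import *
st(); go(.463,-.008,.024,26.1)
```

```text
t 11.6 p [ 0.4626 -0.0049  0.1173] yaw [-1.7993e+02  9.0000e-02  2.6340e+01] F [-0.9  0.1 -0.7] w 0.0561 q6 1.02
to (0.463, -0.008, 0.024, 26.1) shift [-0.017  0.062  1.866] twist 0.03
```

```bash
python3 -m creep '[[[0,0,0.5],0,0.6],[[0,0,1],0,0.6],[[0,0,1.4],0,0.6],[[0,0,1.7],0,0.6],[[0,0,1.85],0,0.6],[[0,0,1.88],0,0.6],[[0,0,1.88],0,0.6]]' 30
python3 -c "
from h import *
st();go(.463,-.008,.024,26.1)"
python3 -m creep '[[[0,0,0],0,0],[[0,0,0],0,0],[[0,0,0],0,0],[[0,0,0],0,0],[[0,0,0],0,0],[[0,0,0],0,0],[[0,0,0],0,0],[[0,0,0],0,0]]' 30
python3 -c "
from h import *
st()
s=shot('scene'); crop(s,'b3.png',190,170,350,290,5)"
```

```text
time_s: 12.3
ee_pos: [0.4627, -0.0084, 0.0251]
eef_rot: [3.141, -0.001, 0.454]
force: [-0.1, -0.2, 0.3]
grip_width: 0.0563
t 12.3 p [ 0.4627 -0.0084  0.0251] yaw [ 1.7998e+02 -4.0000e-02  2.6030e+01] F [-0.1 -0.2  0.3] w 0.0563 q6 1.02
to (0.463, -0.008, 0.024, 26.1) shift [ 0.01  -0.005  0.021] twist -0.008
time_s: 13.1
ee_pos: [0.4624, -0.0082, 0.0245]
eef_rot: [3.142, -0.0, 0.455]
force: [-1.3, 0.5, 1.9]
grip_width: 0.0158
t 13.1 p [ 0.4624 -0.0082  0.0245] yaw [180.    -0.    26.04] F [-1.3  0.5  1.9] w 0.0158 q6 1.02
```

View pics/b3.png

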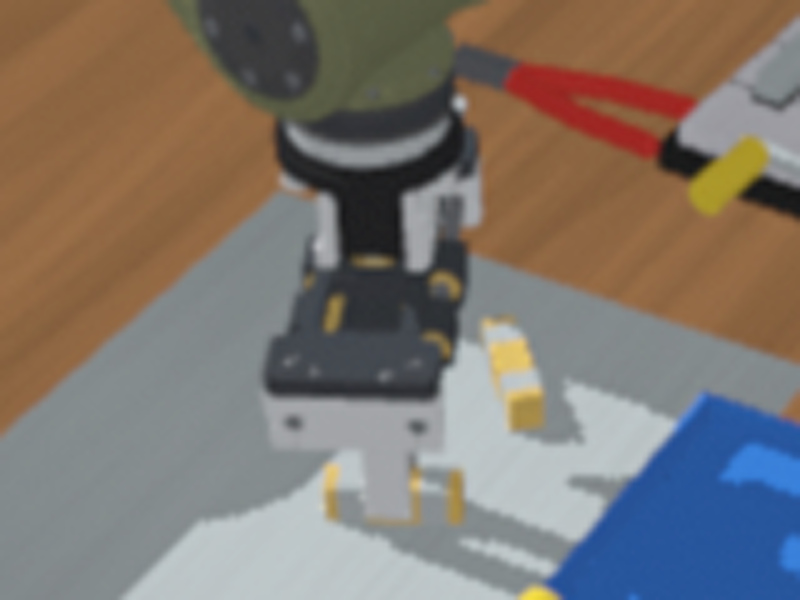

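```bash
python3 -m creep '[[[0,0,-0.2],0,0],[[0,0,-0.6],0,0],[[0,0,-1.1],0,0],[[0,0,-1.6],0,0],[[0,0,-1.6],0,0]]' 35
python3 -c "
from h import *
st();go(.4996,-.3604,.105,-2.1);go(.4996,-.3604,.054,-2.1)"
```

```text
time_s: 13.65
ee_pos: [0.4638, -0.0083, 0.1076]
eef_rot: [3.139, -0.004, 0.455]
force: [0.6, -0.1, -2.7]
grip_width: 0.0159
t 13.65 p [ 0.4638 -0.0083  0.1076] yaw [179.84  -0.26  26.05] F [ 0.6 -0.1 -2.7] w 0.0159 q6 1.02
to (0.4996, -0.3604, 0.105, -2.1) shift [-2.449  6.641  0.059] twist 3.518
to (0.4996, -0.3604, 0.054, -2.1) shift [-2.453  6.638  1.079] twist 3.518
```

```bash
python3 -m creep '[[[-0.2,0.5,0],0.3,0],[[-0.4,1.1,0],0.7,0],[[-0.7,1.8,0],1.1,0],[[-0.9,2.5,0],1.5,0],[[-1.2,3.2,0],1.9,0],[[-1.4,3.9,0],2.3,0],[[-1.7,4.6,0],2.7,0],[[-1.9,5.3,0],3,0],[[-2.2,5.9,0],3.2,0],[[-2.4,6.4,0],3.5,0],[[-2.45,6.65,0],3.52,0],[[-2.45,6.65,0],3.52,0]]' 35
python3 -m creep '[[[0,0,0],0,0],[[0,0,0],0,0]]' 35
python3 -c "
from h import *
st();go(.4996,-.3604,.054,-2.1)
s=shot('scene'); crop(s,'b4.png',100,290,340,470,3.3)"
```

```text
time_s: 14.85
ee_pos: [0.4978, -0.3618, 0.1031]
eef_rot: [-3.141, 0.001, -0.039]
force: [-0.6, 0.1, -1.1]
grip_width: 0.0157
time_s: 15.05
ee_pos: [0.4982, -0.3598, 0.1041]
eef_rot: [-3.141, 0.001, -0.036]
force: [0.0, 0.1, -1.4]
grip_width: 0.0157
t 15.05 p [ 0.4982 -0.3598  0.1041] yaw [-1.7997e+02  3.0000e-02 -2.0600e+00] F [ 0.   0.1 -1.4] w 0.0157 q6 0.92
to (0.4996, -0.3604, 0.054, -2.1) shift [0.029 0.013 1.002] twist 0.005
```

View pics/b4.png

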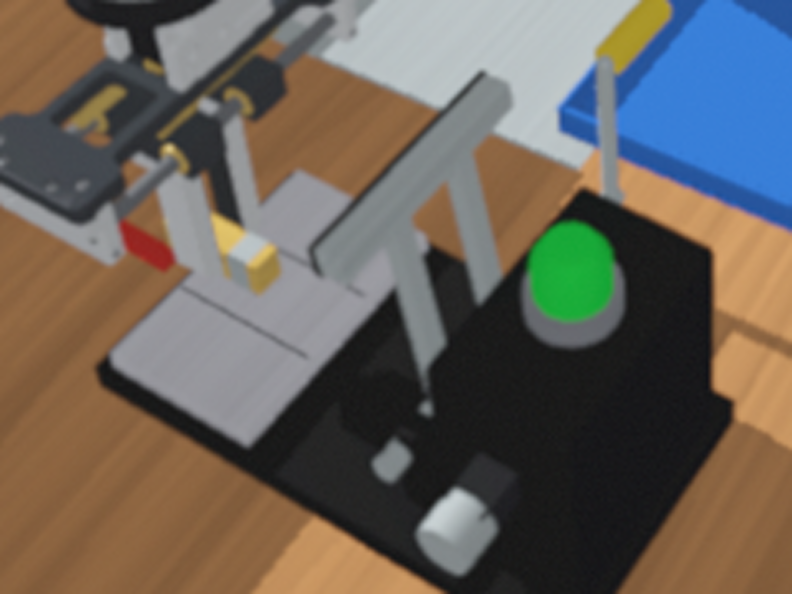

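```bash
python3 -m creep '[[[0.03,0,0.4],0,0],[[0.03,0,0.75],0,0],[[0.03,0,0.9],0,0],[[0.03,0,0.95],0,0],[[0.03,0,0.98],0,0],[[0.03,0,0.98],0,0]]' 35
python3 -c "
from h import *
st()"
```

```text
time_s: 15.7
ee_pos: [0.5, -0.3609, 0.0561]
eef_rot: [3.141, -0.001, -0.037]
force: [0.6, 0.4, -1.3]
grip_width: 0.0158
t 15.7 p [ 0.5    -0.3609  0.0561] yaw [ 1.7997e+02 -4.0000e-02 -2.1100e+00] F [ 0.6  0.4 -1.3] w 0.0158 q6 0.92
```

```bash
python3 -m creep '[[[0,0,0.02],0,0],[[0,0,0.04],0,0],[[0,0,0.04],0,0]]' 35
python3 -c "
from h import *
st()"
```

```text
time_s: 16.0
ee_pos: [0.5001, -0.361, 0.0545]
eef_rot: [3.141, -0.001, -0.037]
force: [-3.0, 2.2, 6.4]
grip_width: 0.016
t 16.0 p [ 0.5001 -0.361   0.0545] yaw [ 1.7996e+02 -5.0000e-02 -2.1200e+00] F [-3.   2.2  6.4] w 0.016 q6 0.92
```

Contact (6 N up). Release, lift, and move to above the second carrier.

```bash
python3 -m creep '[[[0,0,0],0,0.35],[[0,0,0],0,0.35],[[0,0,0],0,0.35],[[0,0,-0.2],0,0.35],[[0,0,-0.7],0,0.35],[[0,0,-1.2],0,0.35],[[0,0,-1.6],0,0.5],[[0,0,-1.6],0,0.5]]' 35
python3 - <<'E'
from h import *
st()
go(.25,-.2,.2,60)
c=shot('top','c1.png');crop(c,'c1s.png',245,225,405,345,5);
s=shot('scene');crop(s,'c1c.png',100,290,340,470,3.3)
E
```

```text
time_s: 16.8
ee_pos: [0.5008, -0.3616, 0.137]
eef_rot: [3.138, -0.004, -0.037]
force: [0.2, -0.1, -0.7]
grip_width: 0.0451
t 16.8 p [ 0.5008 -0.3616  0.137 ] yaw [179.82  -0.25  -2.12] F [ 0.2 -0.1 -0.7] w 0.0451 q6 0.92
to (0.25, -0.2, 0.2, 60) shift [-5.126 -3.04  -1.292] twist -7.765
```

View pics/c1.png

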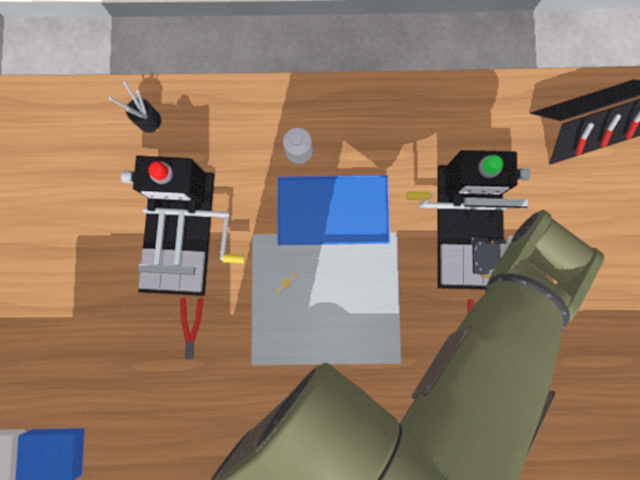

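View pics/c1c.png

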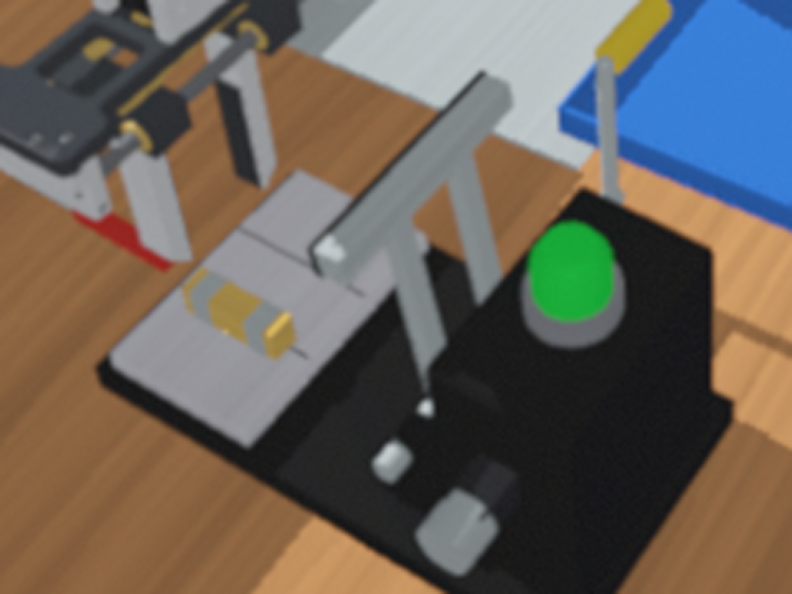

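```bash
python3 -m creep '[[[-0.1,-0.7,-0.2],-1,0.6],[[-0.2,-1.5,-0.3],-2,0.6],[[-0.3,-2.3,-0.3],-3,0.6],[[-0.4,-3.1,-0.3],-4,0.6],[[-0.5,-3.9,-0.3],-5,0.6],[[-0.6,-4.7,-0.3],-6,0.6],[[-0.7,-5.5,-0.3],-7,0.6],[[-0.8,-6.3,-0.3],-8,0.6],[[-0.9,-7.1,-0.3],-9,0.6],[[-1,-7.9,-0.3],-10,0.6],[[-1,-8.5,-0.3],-11,0.6],[[-1.06,-9,-0.3],-12,0.6]]' 35
python3 -m creep '[[[0,0,0],-1,0.6],[[0,0,0],-2,0.6],[[0,0,0],-3,0.6],[[0,0,0],-4,0.6],[[0,0,0],-4.85,0.6],[[0,0,0],-4.85,0.6],[[0,0,0],-4.85,0.6]]' 35
python3 -c "
from h import *
st();go(.4641,.0888,.0245,132.7)"
```

```text
time_s: 18.1
ee_pos: [0.4628, 0.0925, 0.1474]
eef_rot: [-3.14, 0.0, 1.645]
force: [-0.3, -0.7, 0.8]
grip_width: 0.0564
time_s: 18.8
ee_pos: [0.4631, 0.0908, 0.1478]
eef_rot: [-3.141, -0.001, 2.312]
force: [-0.4, -0.4, -0.1]
grip_width: 0.0562
t 18.8 p [0.4631 0.0908 0.1478] yaw [-1.7994e+02 -4.0000e-02  1.3247e+02] F [-0.4 -0.4 -0.1] w 0.0562 q6 -0.63
to (0.4641, 0.0888, 0.0245, 132.7) shift [-0.045 -0.01   2.465] twist -0.028
```

```bash
python3 -m creep '[[[-0.04,0,0.7],0,0.6],[[-0.04,0,1.4],0,0.6],[[-0.04,0,1.9],0,0.6],[[-0.04,0,2.3],0,0.6],[[-0.04,0,2.44],0,0.6],[[-0.04,0,2.46],0,0.6],[[-0.04,0,2.46],0,0.6]]' 35
python3 -c "
from h import *
st()
s=shot('scene'); crop(s,'d1.png',190,170,350,290,5)"
python3 -m creep '[[[0,0,0],0,0],[[0,0,0],0,0],[[0,0,0],0,0],[[0,0,0],0,0],[[0,0,0],0,0],[[0,0,0],0,0],[[0,0,0],0,0],[[0,0,0],0,0]]' 35
python3 -c "
from h import *
s=shot('scene'); crop(s,'d2.png',190,170,350,290,5)"
```

```text
time_s: 19.5
ee_pos: [0.4652, 0.0894, 0.0261]
eef_rot: [3.141, 0.0, 2.315]
force: [1.0, 0.1, 0.2]
grip_width: 0.0559
t 19.5 p [0.4652 0.0894 0.0261] yaw [1.7997e+02 3.0000e-02 1.3263e+02] F [1.  0.1 0.2] w 0.0559 q6 -0.63
time_s: 20.35
ee_pos: [0.4648, 0.0894, 0.0255]
eef_rot: [3.142, 0.0, 2.316]
force: [-0.2, 0.8, 2.2]
grip_width: 0.0156
```

View pics/d2.png

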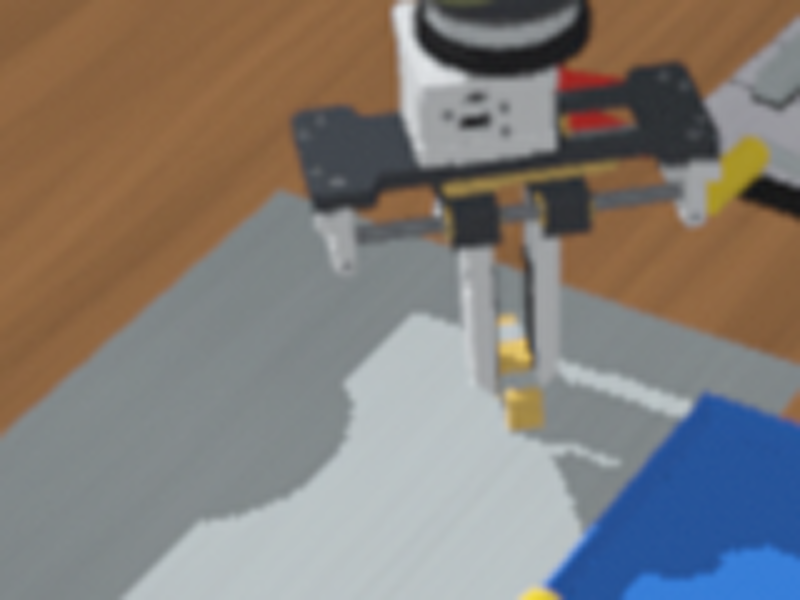

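```bash
python3 -m creep '[[[0,0,-0.2],0,0],[[0,0,-0.6],0,0],[[0,0,-1.1],0,0],[[0,0,-1.6],0,0],[[0,0,-1.6],0,0],[[0,0,-1.6],0,0]]' 35
python3 -c "
from h import *
st();go(.5014,-.3104,.107,177.9)"
```

```text
time_s: 21.0
ee_pos: [0.4647, 0.0894, 0.1055]
eef_rot: [3.141, 0.0, 2.316]
force: [-0.6, -0.4, -0.3]
grip_width: 0.0158
t 21.0 p [0.4647 0.0894 0.1055] yaw [1.7997e+02 2.0000e-02 1.3268e+02] F [-0.6 -0.4 -0.3] w 0.0158 q6 -0.63
to (0.5014, -0.3104, 0.107, 177.9) shift [-6.375 -4.881 -0.031] twist -5.652
```

```bash
python3 -m creep '[[[-0.5,-0.4,0],-0.4,0],[[-1.1,-0.8,0],-0.9,0],[[-1.7,-1.3,0],-1.4,0],[[-2.3,-1.8,0],-1.9,0],[[-2.9,-2.3,0],-2.5,0],[[-3.6,-2.8,0],-3.1,0],[[-4.2,-3.2,0],-3.7,0],[[-4.8,-3.7,0],-4.3,0],[[-5.4,-4.1,0],-4.9,0],[[-5.9,-4.5,0],-5.3,0],[[-6.2,-4.75,0],-5.6,0],[[-6.38,-4.88,0],-5.65,0]]' 35
python3 -m creep '[[[0,0,0],0,0],[[0,0,0],0,0],[[0,0,0],0,0]]' 35
python3 -c "
from h import *
st();go(.5014,-.3104,.056,177.9)"
```

```text
time_s: 22.2
ee_pos: [0.5009, -0.3116, 0.1037]
eef_rot: [3.14, -0.002, 3.104]
force: [0.5, 1.0, -1.6]
grip_width: 0.0158
time_s: 22.5
ee_pos: [0.5018, -0.3094, 0.1053]
eef_rot: [3.141, -0.0, 3.105]
force: [-0.4, -0.8, -0.9]
grip_width: 0.0161
t 22.5 p [ 0.5018 -0.3094  0.1053] yaw [ 1.7998e+02 -2.0000e-02  1.7790e+02] F [-0.4 -0.8 -0.9] w 0.0161 q6 -2.15
to (0.5014, -0.3104, 0.056, 177.9) shift [ 0.006 -0.02   0.985] twist 0.001
```

```bash
python3 -m creep '[[[0,-0.02,0.4],0,0],[[0,-0.02,0.75],0,0],[[0,-0.02,0.88],0,0],[[0,-0.02,0.94],0,0],[[0,-0.02,0.97],0,0],[[0,-0.02,0.99],0,0],[[0,-0.02,1.0],0,0]]' 35
python3 -m creep '[[[0,0,0.02],0,0],[[0,0,0.02],0,0]]' 35
```

```text
time_s: 23.2
ee_pos: [0.5019, -0.3116, 0.056]
eef_rot: [-3.141, 0.001, 3.105]
force: [-0.0, -0.3, -1.7]
grip_width: 0.0156
time_s: 23.4
ee_pos: [0.5019, -0.3117, 0.0555]
eef_rot: [-3.141, 0.001, 3.105]
force: [-3.3, 2.2, 6.8]
grip_width: 0.0158
```

```bash
python3 -m creep '[[[0,0,0],0,0.3],[[0,0,0],0,0.3],[[0,0,0],0,0.3],[[0,0,-0.2],0,0.3],[[0,0,-0.7],0,0.3],[[0,0,-1.3],0,0.3],[[0,0,-2],0,0.3],[[0,0,-2.7],0,0.5],[[0,0,-3.3],0,0.5]]' 35
python3 -m creep '[[[0.1,0.4,0],1,0.6],[[0.2,0.8,0],2,0.6],[[0.3,1.2,0],3,0.6],[[0.4,1.6,0],4,0.6],[[0.5,2,0],5,0.6],[[0.6,2.4,0],6,0.6],[[0.7,2.8,0],7,0.6],[[0.8,3.2,0],8,0.6],[[0.9,3.7,0],9,0.6],[[1,4.2,0],10,0.6],[[1.2,4.6,0],11.2,0.6],[[1.2,4.6,0],11.25,0.6]]' 35
python3 - <<'E'
from h import *
st()
c=shot('top','e1.png');crop(c,'e1h.png',395,140,535,300,3.7)
s=shot('scene');crop(s,'e1c.png',100,290,340,470,3.3)
E
```

```text
time_s: 24.3
ee_pos: [0.5017, -0.3115, 0.2223]
eef_rot: [-3.141, 0.001, 3.105]
force: [-0.6, -0.2, 0.1]
grip_width: 0.0411
time_s: 25.5
ee_pos: [0.4497, -0.0779, 0.2203]
eef_rot: [3.141, 0.0, 1.531]
force: [-0.2, 0.2, -0.2]
grip_width: 0.0567
t 25.5 p [ 0.4497 -0.0779  0.2203] yaw [179.95   0.    87.73] F [-0.2  0.2 -0.2] w 0.0567 q6 -0.21
```

View pics/e1h.png

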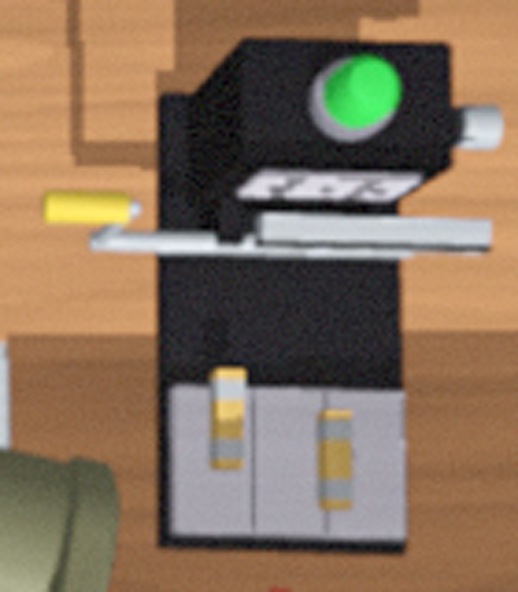

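View pics/e1c.png

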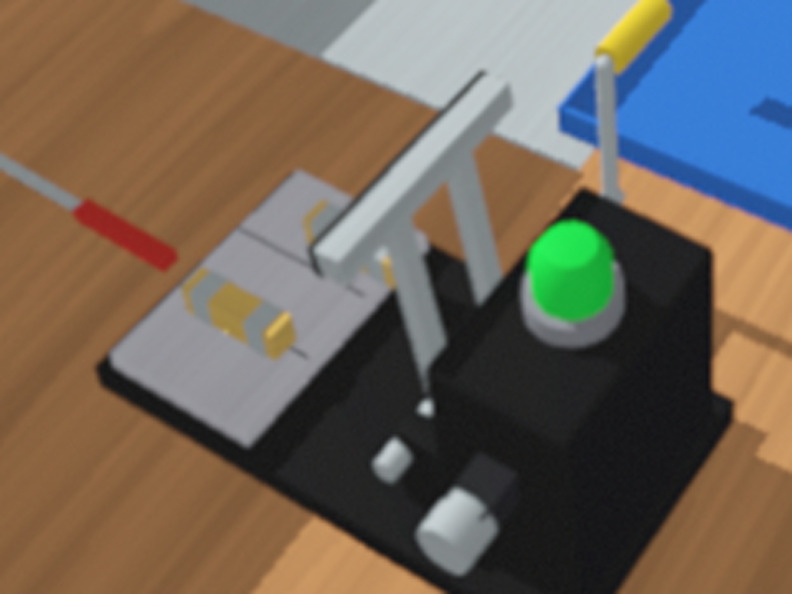

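Run:
```python
from h import *
c=shot('top');r=lambda p:uc(p,395,140,3.7)
np.set_printoptions(precision=4,suppress=True)
B=np.array([.5005,-.3354]);y=np.radians(-2.1);R=np.array([[np.cos(y),np.sin(y)],[-np.sin(y),np.cos(y)]])
for nm,pts in dict(A=[(228.5,471),(229,369)],B=[(336,509),(336,411)]).items():
    P=np.array([atz(c,*r(p),.05) for p in pts]);m=P.mean(0);d=P[1]-P[0]
    print(nm,m,'head',R@(m[:2]-B),np.linalg.norm(d),np.degrees(np.arctan2(d[1],d[0])))
for p in[(229,385),(229,440),(229,465),(336,430),(336,460),(336,495)]: print(dep(c,*r(p)))
st();go(.5248,-.3104,.15,-2.1)
```

```text
A [ 0.5255 -0.2957  0.05  ] head [0.0235 0.0406] 0.06188697600230688 -2.7896160709910878
B [ 0.5005 -0.3588  0.05  ] head [ 0.0009 -0.0234] 0.05907453359787202 -2.928225325241581
[ 0.5466 -0.2969  0.0498]
[ 0.5134 -0.2959  0.0478]
[ 0.4981 -0.2944  0.051 ]
[ 0.5183 -0.3589  0.0526]
[ 0.5007 -0.3601  0.0459]
[ 0.4795 -0.3582  0.0487]
t 25.65 p [ 0.4505 -0.0799  0.2199] yaw [179.96   0.02  88.06] F [-0.1 -0.1 -0.7] w 0.0564 q6 -0.22
to (0.5248, -0.3104, 0.15, -2.1) shift [-4.556  1.641  1.401] twist -11.23
```

Run:
```python
from h import *
go(.5255,-.2957,.13,-2.8)
```

```text
to (0.5255, -0.2957, 0.13, -2.8) shift [-4.262  1.645  1.801] twist -11.143
```

```bash
python3 -m creep '[[[-0.4,0.1,0],1,0.5],[[-0.8,0.3,0],2,0.5],[[-1.2,0.5,0],3,0.5],[[-1.6,0.6,0],4,0.5],[[-2,0.8,0],5,0.5],[[-2.4,1,0],6,0.5],[[-2.8,1.1,0.3],7,0.5],[[-3.2,1.3,0.6],8,0.5],[[-3.6,1.4,0.9],9,0.5],[[-4,1.5,1.3],10,0.5],[[-4.26,1.64,1.7],11,0.5],[[-4.26,1.64,1.8],11.35,0.5]]' 35
python3 -m creep '[[[0,0,0],0,0.5],[[0,0,0],0,0.5],[[0,0,0],0,0.5]]' 35
python3 -c "
from h import *
st();go(.5255,-.2957,.055,-2.8)
s=shot('scene');crop(s,'e2c.png',100,290,340,470,3.3)"
```

```text
time_s: 26.85
ee_pos: [0.5235, -0.2975, 0.1266]
eef_rot: [-3.14, 0.003, -0.056]
force: [-0.3, -0.6, 0.2]
grip_width: 0.0471
time_s: 27.15
ee_pos: [0.5244, -0.2956, 0.1302]
eef_rot: [3.141, -0.001, -0.049]
force: [0.3, 0.7, -0.9]
grip_width: 0.0469
t 27.15 p [ 0.5244 -0.2956  0.1302] yaw [ 1.7997e+02 -5.0000e-02 -2.8000e+00] F [ 0.3  0.7 -0.9] w 0.0469 q6 1.05
to (0.5255, -0.2957, 0.055, -2.8) shift [ 2.000e-02 -1.000e-03  1.504e+00] twist 0.001
```

View pics/e2c.png

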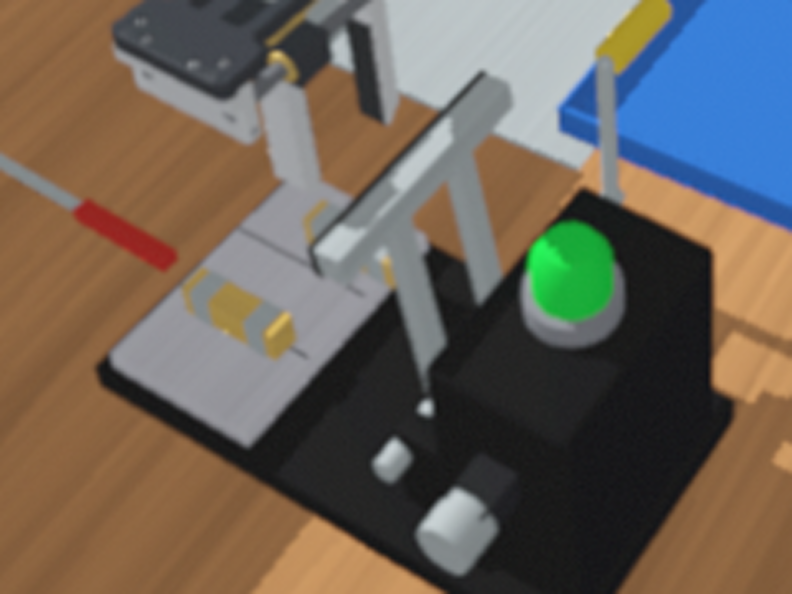

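```bash
python3 -m creep '[[[0.02,0,0.5],0,0.5],[[0.02,0,1],0,0.5],[[0.02,0,1.35],0,0.5],[[0.02,0,1.48],0,0.5],[[0.02,0,1.5],0,0.5],[[0.02,0,1.5],0,0.2],[[0.02,0,1.5],0,0],[[0.02,0,1.5],0,0],[[0.02,0,1.5],0,0],[[0.02,0,1.5],0,0],[[0.02,0,1.5],0,0],[[0.02,0,1.5],0,0]]' 35
python3 -m creep '[[[0,0,0],0,0],[[0,0,-0.1],0,0],[[0,0,-0.2],0,0],[[0,0,-0.2],0,0]]' 35
python3 -c "
from h import *
st();go(.5014,-.3104,.064,-2.1)"
```

```text
time_s: 28.4
ee_pos: [0.5255, -0.2956, 0.0549]
eef_rot: [3.141, -0.001, -0.051]
force: [-0.7, -0.1, 6.3]
grip_width: 0.0156
time_s: 28.8
ee_pos: [0.5255, -0.2955, 0.0651]
eef_rot: [3.141, -0.001, -0.051]
force: [0.2, -0.4, -1.0]
grip_width: 0.0151
t 28.8 p [ 0.5255 -0.2955  0.0651] yaw [ 1.7998e+02 -5.0000e-02 -2.9100e+00] F [ 0.2 -0.4 -1. ] w 0.0151 q6 1.05
to (0.5014, -0.3104, 0.064, -2.1) shift [-0.467  0.322  0.023] twist -0.102
```

```bash
python3 -m creep '[[[-0.12,0.08,0],0,0],[[-0.24,0.16,0],-0.05,0],[[-0.36,0.24,0],-0.1,0],[[-0.47,0.32,0],-0.1,0],[[-0.47,0.32,0.1],-0.1,0],[[-0.47,0.32,0.17],-0.1,0],[[-0.47,0.32,0.2],-0.1,0],[[-0.47,0.32,0.2],-0.1,0]]' 35
python3 -m creep '[[[0,0,0],0,0.3],[[0,0,0],0,0.3],[[0,0,0],0,0.3],[[0,0,-0.2],0,0.3],[[0,0,-0.7],0,0.3],[[0,0,-1.3],0,0.3],[[0,0,-2],0,0.3],[[0,0,-2.7],0,0.5],[[0,0,-3.3],0,0.5]]' 35
python3 -m creep '[[[-0.1,-0.4,0],-1,0.6],[[-0.2,-0.8,0],-2,0.6],[[-0.3,-1.2,0],-3,0.6],[[-0.4,-1.6,0],-4,0.6],[[-0.5,-2,0],-5,0.6],[[-0.6,-2.4,0],-6,0.6],[[-0.7,-2.8,0],-7,0.6],[[-0.8,-3.2,0],-8,0.6],[[-0.9,-3.7,0],-9,0.6],[[-1,-4.2,0],-10,0.6],[[-1.2,-4.6,0],-11.2,0.6],[[-1.2,-4.6,0],-11.28,0.6]]' 35
python3 - <<'E'
from h import *
st()
c=shot('top','f1.png');crop(c,'f1h.png',395,140,535,300,3.7)
E
```

```text
time_s: 29.6
ee_pos: [0.5009, -0.3102, 0.0549]
eef_rot: [3.141, 0.001, -0.037]
force: [-6.2, 1.2, 8.3]
grip_width: 0.0159
time_s: 30.5
ee_pos: [0.5011, -0.3101, 0.2223]
eef_rot: [3.141, -0.002, -0.037]
force: [0.6, -0.3, -0.4]
grip_width: 0.0411
time_s: 31.7
ee_pos: [0.449, -0.0765, 0.2203]
eef_rot: [3.141, -0.0, 1.544]
force: [0.4, -0.9, 0.3]
grip_width: 0.0563
t 31.7 p [ 0.449  -0.0765  0.2203] yaw [179.94  -0.    88.49] F [ 0.4 -0.9  0.3] w 0.0563 q6 -0.22
```

View pics/f1h.png

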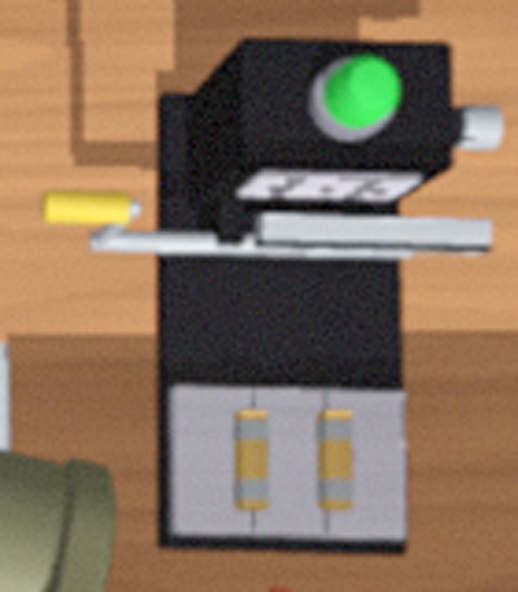

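Run:
```python
from h import *
st();go(.6355,-.1915,.25,88);go(.6355,-.1915,.158,88)
```

```text
t 31.75 p [ 0.4495 -0.0775  0.2203] yaw [1.7993e+02 2.0000e-02 8.8330e+01] F [ 0.5  0.9 -0.2] w 0.0564 q6 -0.22
to (0.6355, -0.1915, 0.25, 88) shift [-2.17   3.785 -0.589] twist 0.041
to (0.6355, -0.1915, 0.158, 88) shift [-2.169  3.783  1.251] twist 0.041
```

```bash
python3 -m creep '[[[-0.4,0.7,-0.3],0,0.6],[[-0.8,1.4,-0.6],0,0.6],[[-1.2,2.1,-0.6],0,0.6],[[-1.6,2.8,-0.6],0,0.6],[[-2,3.5,-0.6],0,0.6],[[-2.17,3.78,-0.6],0,0.6],[[-2.17,3.78,-0.6],0,0.6],[[-2.17,3.78,-0.6],0,0.6]]' 25
python3 -c "
from h import *
st();go(.6355,-.1915,.158,88)"
```

```text
time_s: 32.55
ee_pos: [0.6345, -0.1933, 0.2491]
eef_rot: [-3.141, -0.0, 1.536]
force: [-0.5, -0.3, -0.1]
grip_width: 0.0567
t 32.55 p [ 0.6345 -0.1933  0.2491] yaw [-1.7997e+02 -1.0000e-02  8.7990e+01] F [-0.5 -0.3 -0.1] w 0.0567 q6 -0.32
to (0.6355, -0.1915, 0.158, 88) shift [0.035 0.02  1.822] twist -0.001
```

```bash
python3 -m creep '[[[0.03,0.02,0.6],0,0.6],[[0.03,0.02,1.1],0,0.6],[[0.03,0.02,1.6],0,0.6],[[0.03,0.02,1.82],0,0.6],[[0.03,0.02,1.82],0,0.6],[[0.03,0.02,1.82],0,0],[[0.03,0.02,1.82],0,0],[[0.03,0.02,1.82],0,0],[[0.03,0.02,1.82],0,0],[[0.03,0.02,1.82],0,0],[[0.03,0.02,1.82],0,0],[[0.03,0.02,1.82],0,0]]' 25
python3 -c "
from h import *
st();s=shot('scene');crop(s,'g1.png',190,230,350,350,5)"
```

```text
time_s: 33.75
ee_pos: [0.636, -0.1913, 0.1587]
eef_rot: [3.141, 0.0, 1.538]
force: [0.0, -0.1, 1.5]
grip_width: 0.0172
t 33.75 p [ 0.636  -0.1913  0.1587] yaw [179.98   0.    88.12] F [ 0.  -0.1  1.5] w 0.0172 q6 -0.31
```

View pics/g1.png

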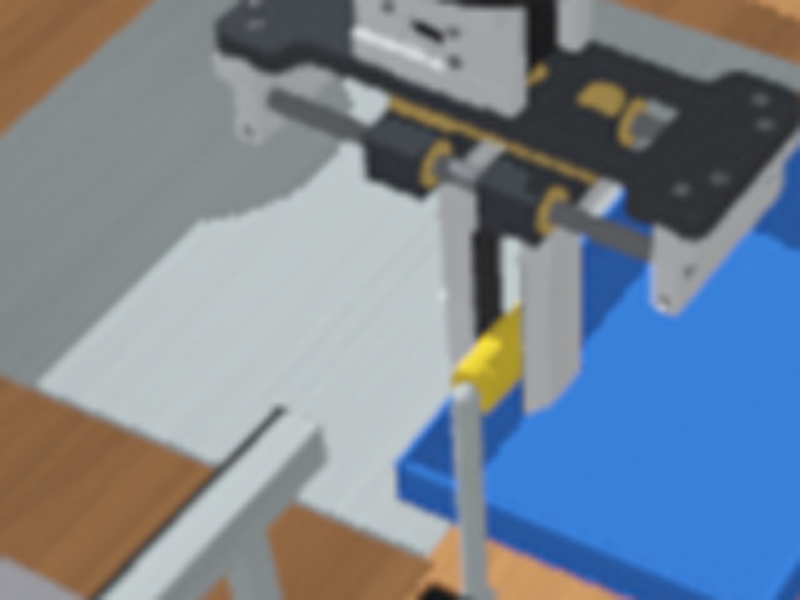

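```bash
python3 -m creep '[[[0,-0.1,0],0,0],[[0,-0.2,0.01],0,0],[[0,-0.3,0.02],0,0],[[0,-0.4,0.04],0,0],[[0,-0.5,0.06],0,0],[[0,-0.59,0.09],0,0],[[0,-0.69,0.12],0,0],[[0,-0.78,0.16],0,0],[[0,-0.87,0.2],0,0],[[0,-0.96,0.25],0,0],[[0,-0.96,0.25],0,0]]' 25
python3 -c "
from h import *
st();s=shot('scene');crop(s,'g2.png',120,200,360,380,3.3)"
```

```text
time_s: 34.9
ee_pos: [0.5871, -0.1895, 0.1454]
eef_rot: [-3.14, -0.001, 1.538]
force: [0.6, 2.9, 0.6]
grip_width: 0.0174
t 34.9 p [ 0.5871 -0.1895  0.1454] yaw [-1.7991e+02 -3.0000e-02  8.8120e+01] F [0.6 2.9 0.6] w 0.0174 q6 -0.34
```

View pics/g2.png

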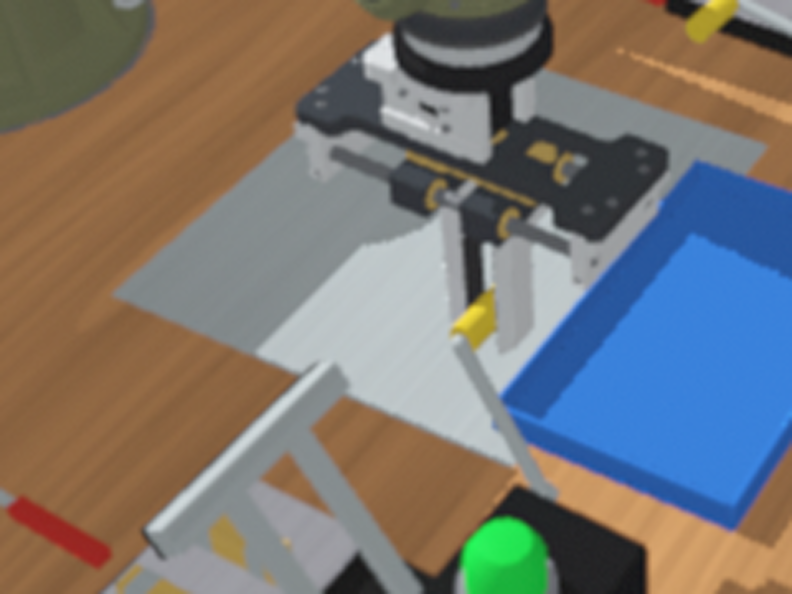

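```bash
python3 -m creep '[[[0,-0.09,0.05],0,0],[[0,-0.17,0.1],0,0],[[0,-0.25,0.16],0,0],[[0,-0.33,0.22],0,0],[[0,-0.41,0.29],0,0],[[0,-0.48,0.36],0,0],[[0,-0.55,0.43],0,0],[[0,-0.61,0.51],0,0],[[0,-0.67,0.59],0,0],[[0,-0.72,0.67],0,0],[[0,-0.77,0.75],0,0],[[0,-0.82,0.84],0,0]]' 25
python3 -c "
from h import *
st();s=shot('scene');crop(s,'g3.png',100,200,360,395,3)"
```

```text
time_s: 36.15
ee_pos: [0.5474, -0.1884, 0.104]
eef_rot: [3.14, 0.0, 1.538]
force: [5.2, 2.5, 2.1]
grip_width: 0.0169
t 36.15 p [ 0.5474 -0.1884  0.104 ] yaw [1.7992e+02 1.0000e-02 8.8120e+01] F [5.2 2.5 2.1] w 0.0169 q6 -0.36
```

View pics/g3.png

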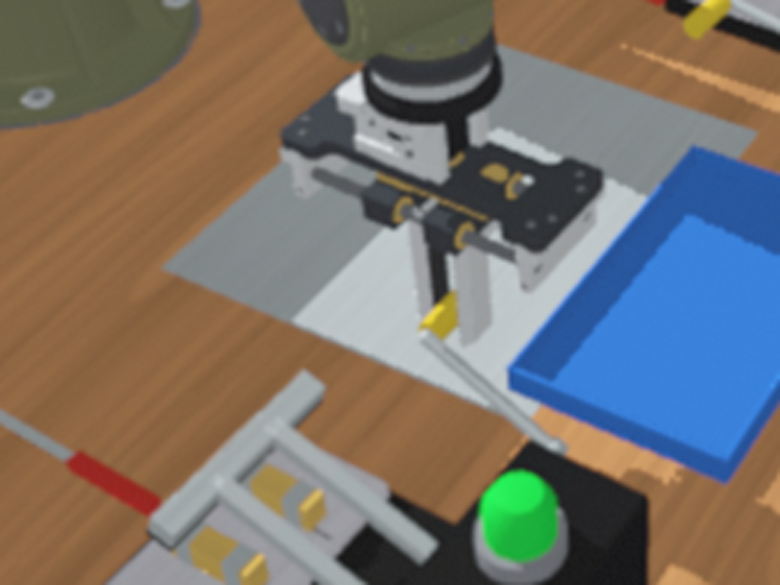

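```bash
python3 -m creep '[[[0,-0.04,0.09],0,0],[[0,-0.08,0.19],0,0],[[0,-0.12,0.28],0,0],[[0,-0.15,0.38],0,0],[[0,-0.17,0.47],0,0],[[0,-0.19,0.57],0,0],[[0,-0.2,0.62],0,0],[[0,-0.2,0.64],0,0],[[0,-0.2,0.64],0,0]]' 25
python3 -c "
from h import *
st();s=shot('scene');crop(s,'g4.png',100,250,360,445,3)"
```

```text
time_s: 37.1
ee_pos: [0.5373, -0.1881, 0.0718]
eef_rot: [3.141, 0.0, 1.538]
force: [6.3, 1.6, 0.5]
grip_width: 0.0173
t 37.1 p [ 0.5373 -0.1881  0.0718] yaw [1.7995e+02 1.0000e-02 8.8130e+01] F [6.3 1.6 0.5] w 0.0173 q6 -0.37
```

View pics/g4.png

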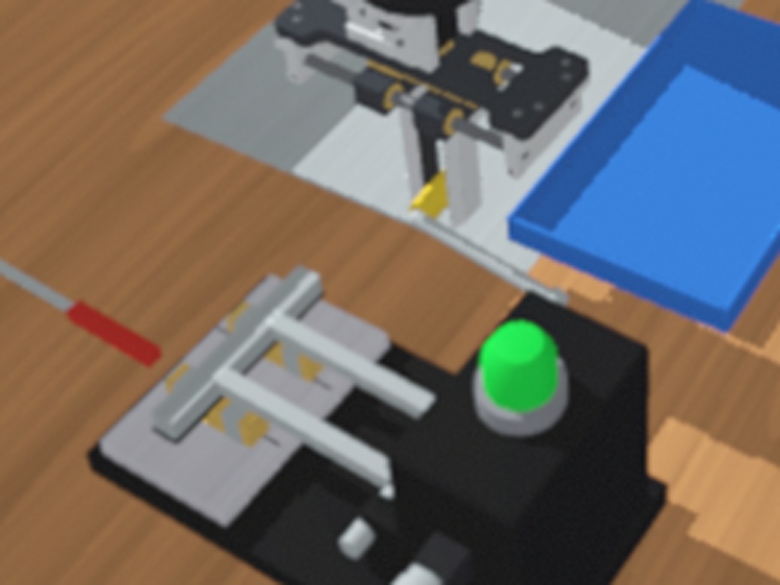

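```bash
python3 -m creep '[[[0,0,0.03],0,0],[[0,0,0.06],0,0],[[0,0,0.06],0,0]]' 25
python3 -m creep '[[[0,0,0.02],0,0],[[0,0,0.04],0,0],[[0,0,0.04],0,0]]' 25
```

```text
time_s: 37.45
ee_pos: [0.5373, -0.1881, 0.0706]
eef_rot: [3.141, 0.0, 1.538]
force: [-5.0, 6.3, 21.5]
grip_width: 0.0177
time_s: 37.75
ee_pos: [0.5373, -0.1884, 0.0696]
eef_rot: [3.14, 0.001, 1.538]
force: [-10.1, 5.2, 32.6]
grip_width: 0.0171
```

```bash
python3 -m creep '[[[0,0,-0.05],0,0],[[0,0,-0.05],0,0],[[0,0,-0.05],0,0],[[0,0,-0.05],0,0],[[0,0,-0.05],0,0],[[0,0,-0.05],0,0],[[0,0,-0.05],0,0],[[0,0,-0.05],0,0],[[0,0,-0.05],0,0],[[0,0,-0.05],0,0],[[0,0,-0.05],0,0],[[0,0,-0.05],0,0]]' 25
python3 - <<'E'
from h import *
st();s=shot('scene');crop(s,'g5.png',100,290,260,410,5)
c=shot('top');crop(c,'g5t.png',395,140,535,300,3.7)
E
```

```text
time_s: 38.95
ee_pos: [0.5372, -0.1884, 0.0699]
eef_rot: [3.141, 0.001, 1.538]
force: [1.3, 0.3, 9.6]
grip_width: 0.0174
t 38.95 p [ 0.5372 -0.1884  0.0699] yaw [1.7996e+02 4.0000e-02 8.8120e+01] F [1.3 0.3 9.6] w 0.0174 q6 -0.37
```

View pics/g5.png

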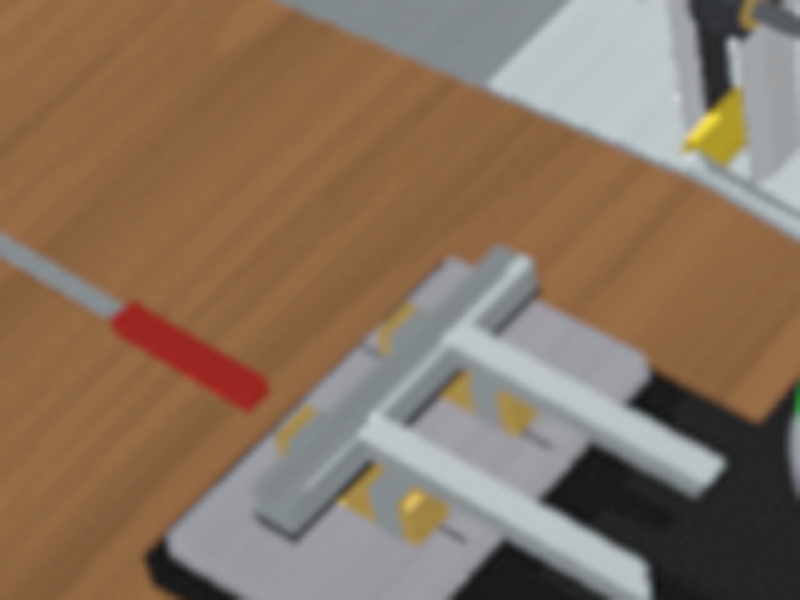

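View pics/g5t.png

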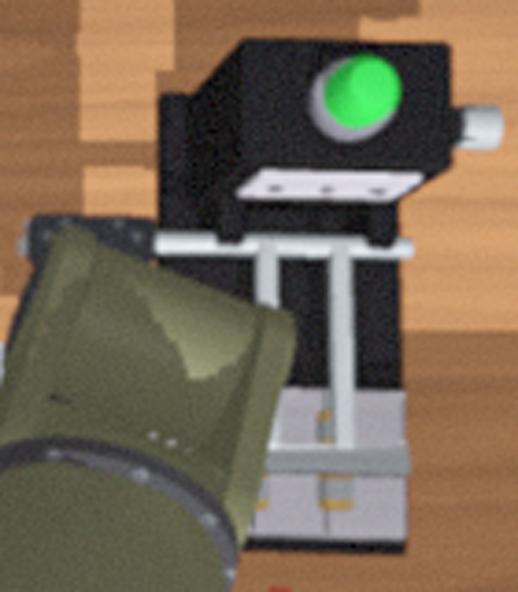

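The foot bar lies across the middle of both carriers ((365,390) in the crop), with carrier ends visible both sides. Hold 3.6 s more.

```bash
for i in 1 2 3; do :; done
python3 -m creep '[[[0,0,0],0,0],[[0,0,0],0,0],[[0,0,0],0,0],[[0,0,0],0,0],[[0,0,0],0,0],[[0,0,0],0,0],[[0,0,0],0,0],[[0,0,0],0,0],[[0,0,0],0,0],[[0,0,0],0,0],[[0,0,0],0,0],[[0,0,0],0,0]]' 25
python3 -m creep '[[[0,0,0],0,0],[[0,0,0],0,0],[[0,0,0],0,0],[[0,0,0],0,0],[[0,0,0],0,0],[[0,0,0],0,0],[[0,0,0],0,0],[[0,0,0],0,0],[[0,0,0],0,0],[[0,0,0],0,0],[[0,0,0],0,0],[[0,0,0],0,0]]' 25
python3 -m creep '[[[0,0,0],0,0],[[0,0,0],0,0],[[0,0,0],0,0],[[0,0,0],0,0],[[0,0,0],0,0],[[0,0,0],0,0],[[0,0,0],0,0],[[0,0,0],0,0],[[0,0,0],0,0],[[0,0,0],0,0],[[0,0,0],0,0],[[0,0,0],0,0]]' 25
```

```text
time_s: 40.25
ee_pos: [0.5372, -0.1884, 0.0699]
eef_rot: [3.141, 0.001, 1.538]
force: [1.6, 1.6, 9.6]
grip_width: 0.0173
time_s: 41.45
ee_pos: [0.5372, -0.1884, 0.0699]
eef_rot: [3.141, 0.001, 1.538]
force: [1.7, 1.0, 8.7]
grip_width: 0.0173
time_s: 42.65
ee_pos: [0.5372, -0.1884, 0.0699]
eef_rot: [3.141, 0.001, 1.538]
force: [1.4, 0.6, 8.5]
grip_width: 0.0173
```

```bash
python3 -m creep '[[[0,0.01,-0.09],0,0],[[0,0.03,-0.18],0,0],[[0,0.08,-0.37],0,0],[[0,0.16,-0.56],0,0],[[0,0.25,-0.73],0,0],[[0,0.36,-0.9],0,0],[[0,0.42,-0.98],0,0],[[0,0.48,-1.06],0,0],[[0,0.55,-1.13],0,0],[[0,0.62,-1.2],0,0],[[0,0.62,-1.2],0,0]]' 25
python3 -c "
from h import *
st();s=shot('scene');crop(s,'i1.png',100,200,360,395,3)"
```

```text
time_s: 43.75
ee_pos: [0.5654, -0.1893, 0.1302]
eef_rot: [-3.134, -0.0, 1.538]
force: [-25.8, 1.6, 20.0]
grip_width: 0.0175
t 43.75 p [ 0.5654 -0.1893  0.1302] yaw [-1.7956e+02 -3.0000e-02  8.8110e+01] F [-25.8   1.6  20. ] w 0.0175 q6 -0.35
```

View pics/i1.png

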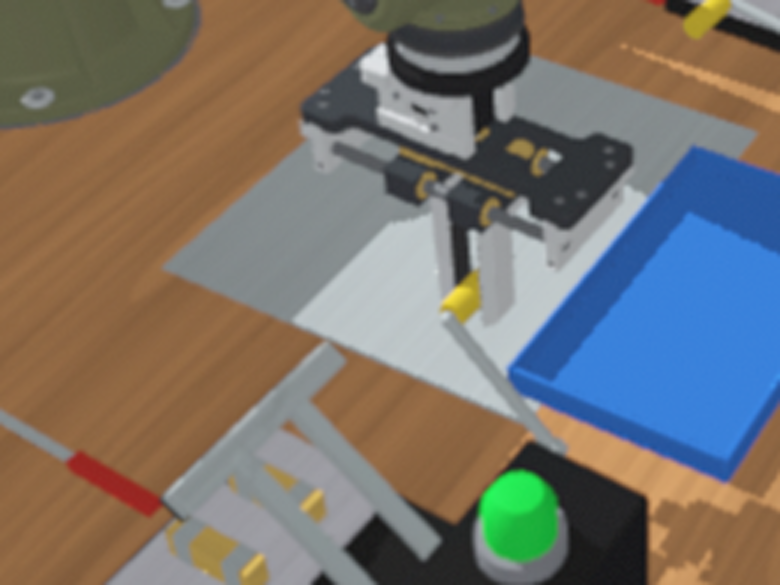

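```bash
python3 -m creep '[[[0,-0.02,-0.06],0,0],[[0,-0.02,-0.06],0,0],[[0,-0.02,-0.06],0,0]]' 25
```

```text
time_s: 44.1
ee_pos: [0.5663, -0.1893, 0.132]
eef_rot: [-3.139, 0.0, 1.538]
force: [-4.4, -4.0, -2.0]
grip_width: 0.0175
```

```bash
python3 -m creep '[[[0,0.07,-0.07],0,0],[[0,0.15,-0.13],0,0],[[0,0.23,-0.19],0,0],[[0,0.31,-0.25],0,0],[[0,0.4,-0.3],0,0],[[0,0.49,-0.34],0,0],[[0,0.58,-0.38],0,0],[[0,0.67,-0.42],0,0],[[0,0.76,-0.45],0,0],[[0,0.86,-0.48],0,0],[[0,0.86,-0.48],0,0]]' 25
python3 -m creep '[[[0,0.1,-0.03],0,0],[[0,0.2,-0.05],0,0],[[0,0.3,-0.06],0,0],[[0,0.4,-0.07],0,0],[[0,0.48,-0.07],0,0],[[0,0.53,-0.07],0,0],[[0,0.53,-0.07],0,0],[[0,0.53,-0.07],0,0]]' 25
python3 -c "
from h import *
st();s=shot('scene');crop(s,'i2.png',100,200,360,395,3)"
```

```text
time_s: 45.2
ee_pos: [0.6101, -0.1909, 0.1577]
eef_rot: [3.141, 0.001, 1.538]
force: [-4.9, -2.3, 10.1]
grip_width: 0.0174
time_s: 46.0
ee_pos: [0.6362, -0.1918, 0.1607]
eef_rot: [-3.141, 0.001, 1.538]
force: [-5.8, -3.1, 4.9]
grip_width: 0.017
t 46.0 p [ 0.6362 -0.1918  0.1607] yaw [-1.7996e+02  5.0000e-02  8.8110e+01] F [-5.8 -3.1  4.9] w 0.017 q6 -0.31
```

View pics/i2.png

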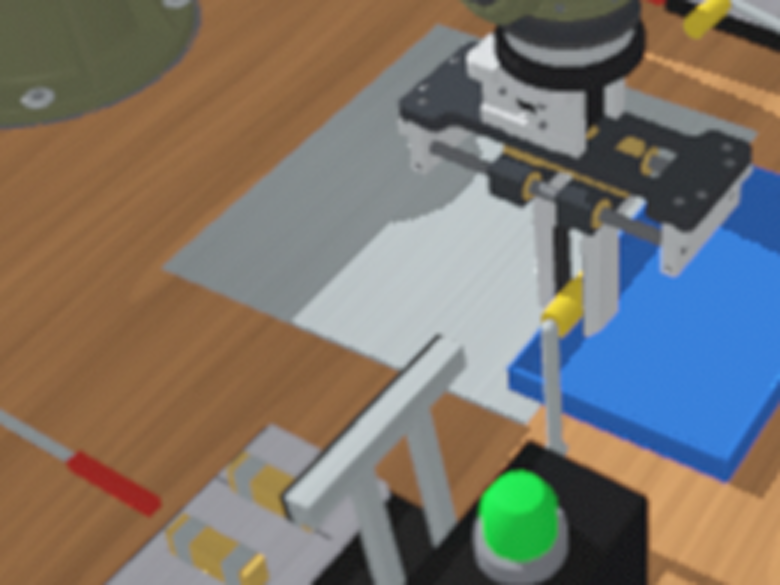

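```bash
python3 -m creep '[[[0,0,0],0,0.4],[[0,0,0],0,0.4],[[0,0,-0.1],0,0.4],[[0,0,-0.5],0,0.5],[[0,0,-1.2],0,0.6],[[0,0,-1.8],0,0.6],[[0.4,-0.7,-1.8],0,0.6],[[0.9,-1.5,-1.6],0,0.6],[[1.3,-2.3,-1.4],0,0.6],[[1.7,-3,-1.3],0,0.6],[[2.2,-3.8,-1.3],0,0.6],[[2.2,-3.8,-1.3],0,0.6]]' 25
python3 - <<'E'
from h import *
st()
c=shot('top','j1.png');crop(c,'j1h.png',395,140,535,300,3.7)
go(.4996,-.3604,.13,-2.1)
E
```

```text
time_s: 47.25
ee_pos: [0.4469, -0.0729, 0.2253]
eef_rot: [-3.141, -0.001, 1.54]
force: [0.8, 0.3, 0.5]
grip_width: 0.0565
t 47.25 p [ 0.4469 -0.0729  0.2253] yaw [-1.7997e+02 -3.0000e-02  8.8210e+01] F [0.8 0.3 0.5] w 0.0565 q6 -0.21
to (0.4996, -0.3604, 0.13, -2.1) shift [-5.691  1.185  1.921] twist -11.213
```

View pics/j1h.png

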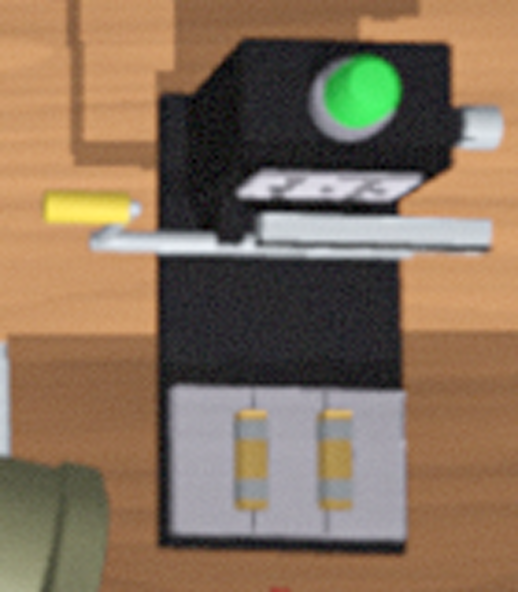

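```bash
python3 -c "
from h import *
st();go(.5012,-.3104,.13,-2.1)"
```

```text
t 47.3 p [ 0.4491 -0.0741  0.2259] yaw [1.7991e+02 1.0000e-02 8.8200e+01] F [ 0.6 -0.7  0.6] w 0.0567 q6 -0.21
to (0.5012, -0.3104, 0.13, -2.1) shift [-4.69   1.186  1.921] twist -11.213
```

```bash
python3 -m creep '[[[-0.4,0.1,0],1,0.4],[[-0.8,0.2,0],2,0.4],[[-1.2,0.3,0],3,0.4],[[-1.6,0.4,0],4,0.4],[[-2,0.5,0],5,0.4],[[-2.4,0.6,0],6,0.4],[[-2.8,0.7,0.3],7,0.4],[[-3.2,0.8,0.6],8,0.4],[[-3.6,0.9,0.9],9,0.4],[[-4.1,1,1.3],10,0.4],[[-4.6,1.1,1.7],11,0.4],[[-4.69,1.18,1.9],11.28,0.4]]' 35
python3 -m creep '[[[0,0,0],0,0.4],[[0,0,0],0,0.4],[[0,0,0],0,0.4]]' 35
python3 -c "
from h import *
st();go(.5012,-.3104,.055,-2.1)"
```

```text
time_s: 48.5
ee_pos: [0.5015, -0.3142, 0.1279]
eef_rot: [-3.141, 0.001, -0.044]
force: [0.0, -0.1, 0.3]
grip_width: 0.0374
time_s: 48.8
ee_pos: [0.5019, -0.3114, 0.1309]
eef_rot: [3.141, -0.001, -0.035]
force: [-0.9, -0.4, -1.3]
grip_width: 0.0375
t 48.8 p [ 0.5019 -0.3114  0.1309] yaw [ 1.7996e+02 -7.0000e-02 -2.0200e+00] F [-0.9 -0.4 -1.3] w 0.0375 q6 0.99
to (0.5012, -0.3104, 0.055, -2.1) shift [-0.016 -0.02   1.517] twist 0.01
```

```bash
python3 -m creep '[[[-0.02,-0.02,0.5],0,0.4],[[-0.02,-0.02,1],0,0.4],[[-0.02,-0.02,1.35],0,0.4],[[-0.02,-0.02,1.48],0,0.4],[[-0.02,-0.02,1.5],0,0.4],[[-0.02,-0.02,1.5],0,0],[[-0.02,-0.02,1.5],0,0],[[-0.02,-0.02,1.5],0,0],[[-0.02,-0.02,1.5],0,0],[[-0.02,-0.02,1.5],0,0]]' 35
python3 -m creep '[[[0,0,0],0,0],[[0,0,0],0,0],[[0,0,-0.2],0,0],[[0,0,-0.6],0,0],[[0,0,-1],0,0],[[0,0,-1.3],0,0],[[0,0,-1.3],0,0]]' 35
python3 -c "
from h import *
st();go(.50,.02,.12,0);go(.63,.04,.12,0)"
```

```text
time_s: 49.8
ee_pos: [0.5008, -0.3106, 0.0558]
eef_rot: [3.141, -0.001, -0.037]
force: [-1.1, 0.8, 6.5]
grip_width: 0.016
time_s: 50.5
ee_pos: [0.5012, -0.3109, 0.1222]
eef_rot: [3.14, -0.003, -0.037]
force: [0.4, 0.4, -1.3]
grip_width: 0.0157
t 50.5 p [ 0.5012 -0.3109  0.1222] yaw [ 1.7989e+02 -1.7000e-01 -2.1200e+00] F [ 0.4  0.4 -1.3] w 0.0157 q6 0.99
to (0.5, 0.02, 0.12, 0) shift [-0.267 -6.613  0.032] twist -0.264
to (0.63, 0.04, 0.12, 0) shift [ 2.316 -7.108  0.038] twist -0.264
```

```bash
python3 -m creep '[[[0,-0.5,0],0,0],[[0,-1.1,0],0,0],[[-0.1,-1.8,0],0,0],[[-0.1,-2.5,0],0,0],[[-0.2,-3.2,0],-0.1,0],[[-0.2,-3.9,0],-0.2,0],[[-0.2,-4.6,0],-0.26,0],[[0.1,-5.2,0],-0.26,0],[[0.6,-5.8,0],-0.26,0],[[1.2,-6.4,0],-0.26,0],[[1.8,-6.8,0],-0.26,0],[[2.32,-7.1,0],-0.26,0]]' 35
python3 -m creep '[[[0,0,0],0,0],[[0,0,0],0,0],[[0,0,0],0,0]]' 35
python3 -c "
from h import *
st();go(.63,.04,.03,0)
s=shot('scene');crop(s,'k1.png',200,160,440,340,3.3)"
```

```text
time_s: 51.7
ee_pos: [0.6303, 0.0417, 0.1188]
eef_rot: [-3.142, 0.001, 0.0]
force: [0.7, -0.8, -0.5]
grip_width: 0.0158
time_s: 52.0
ee_pos: [0.6287, 0.0396, 0.1194]
eef_rot: [3.142, 0.001, -0.001]
force: [-0.0, -1.2, -1.1]
grip_width: 0.0156
t 52.0 p [0.6287 0.0396 0.1194] yaw [ 1.8e+02  7.0e-02 -6.0e-02] F [-0.  -1.2 -1.1] w 0.0156 q6 1.58
to (0.63, 0.04, 0.03, 0) shift [ 0.029 -0.009  1.788] twist -0.008
```

View pics/k1.png

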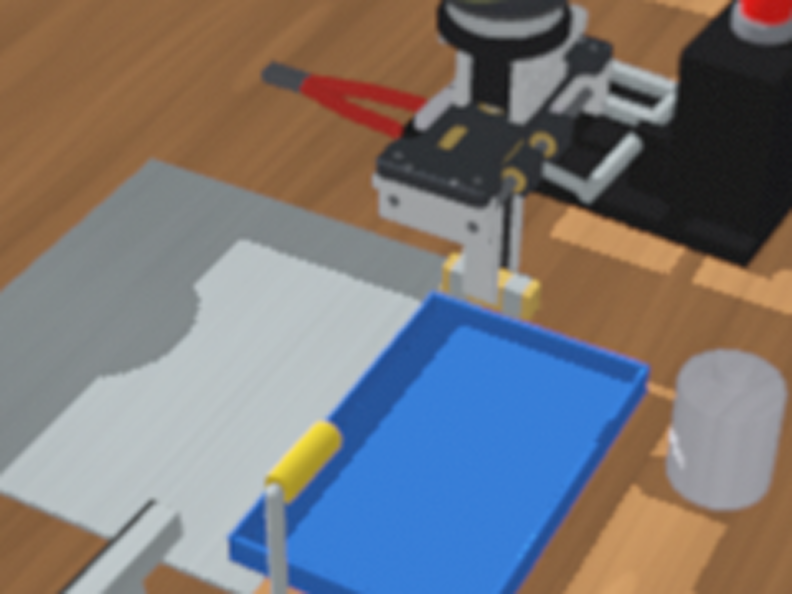

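```bash
python3 -m creep '[[[0.03,0,0.5],0,0],[[0.03,0,1],0,0],[[0.03,0,1.4],0,0],[[0.03,0,1.6],0,0],[[0.03,0,1.7],0,0],[[0.03,0,1.75],0,0],[[0.03,0,1.77],0,0],[[0.03,0,1.77],0,0]]' 35
python3 -m creep '[[[0,0,0.02],0,0],[[0,0,0.04],0,0],[[0,0,0.04],0,0]]' 35
```

```text
time_s: 52.85
ee_pos: [0.6313, 0.0401, 0.0322]
eef_rot: [-3.142, -0.001, -0.001]
force: [-0.6, -0.2, -1.4]
grip_width: 0.016
time_s: 53.15
ee_pos: [0.6312, 0.0401, 0.0298]
eef_rot: [-3.142, -0.001, -0.001]
force: [-0.9, -0.2, 1.9]
grip_width: 0.0154
```

Contact beginning; release, lift, and return over the bed.

```bash
python3 -m creep '[[[0,0,0],0,0.35],[[0,0,0],0,0.35],[[0,0,0],0,0.35],[[0,0,-0.2],0,0.35],[[0,0,-0.7],0,0.35],[[0,0,-1.3],0,0.35],[[0,0,-2],0,0.35],[[0,0,-2],0,0.35]]' 35
python3 - <<'E'
from h import *
st();go(.4998,-.36,.13,-2.1)
c=shot('top','l1.png')
s=shot('scene');crop(s,'l1s.png',200,160,440,340,3.3)
E
```

```text
time_s: 53.95
ee_pos: [0.633, 0.0401, 0.1354]
eef_rot: [-3.142, -0.008, -0.001]
force: [-0.4, -0.1, 0.3]
grip_width: 0.0331
t 53.95 p [0.633  0.0401 0.1354] yaw [-1.8e+02 -4.8e-01 -4.0e-02] F [-0.4 -0.1  0.3] w 0.0331 q6 1.58
to (0.4998, -0.36, 0.13, -2.1) shift [-2.66   8.004  0.086] twist 0.258
```

View pics/l1.png

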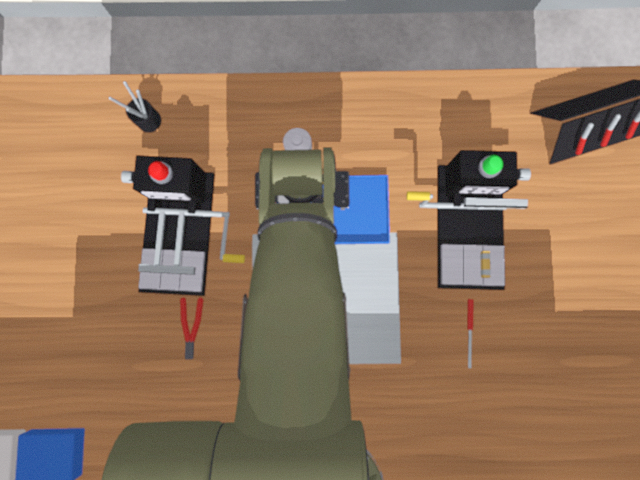

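View pics/l1s.png

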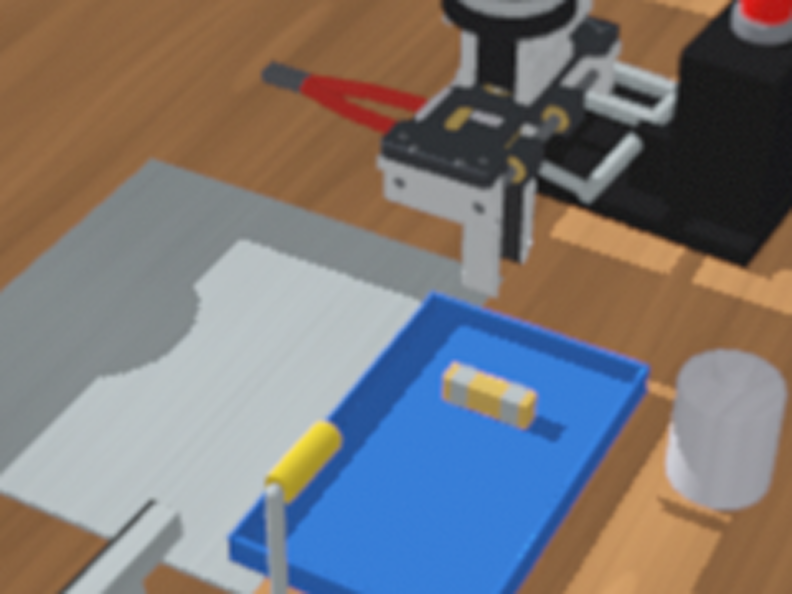

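```bash
python3 -m creep '[[[-0.8,0.2,0],0,0.4],[[-1.6,0.5,0],0,0.4],[[-2.3,1,0],0,0.4],[[-2.66,1.7,0],0.1,0.4],[[-2.66,2.5,0],0.2,0.4],[[-2.66,3.3,0],0.26,0.4],[[-2.66,4.1,0],0.26,0.4],[[-2.66,5,0],0.26,0.4],[[-2.66,5.8,0],0.26,0.4],[[-2.66,6.6,0],0.26,0.4],[[-2.66,7.4,0],0.26,0.4],[[-2.66,8,0],0.26,0.4]]' 35
python3 -m creep '[[[0,0,0],0,0.4],[[0,0,0],0,0.4],[[0,0,0],0,0.4]]' 35
python3 -c "
from h import *
st();go(.4998,-.3598,.055,-2.1)"
```

```text
time_s: 55.25
ee_pos: [0.4968, -0.3618, 0.1281]
eef_rot: [-3.14, 0.002, -0.038]
force: [-0.3, 0.6, 0.1]
grip_width: 0.0376
time_s: 55.55
ee_pos: [0.4976, -0.3588, 0.1288]
eef_rot: [-3.141, 0.001, -0.036]
force: [1.3, 0.2, -0.5]
grip_width: 0.0375
t 55.55 p [ 0.4976 -0.3588  0.1288] yaw [-1.7995e+02  6.0000e-02 -2.0800e+00] F [ 1.3  0.2 -0.5] w 0.0375 q6 0.92
to (0.4998, -0.3598, 0.055, -2.1) shift [0.046 0.021 1.476] twist 0.003
```

```bash
python3 -m creep '[[[0.04,0.02,0.5],0,0.4],[[0.04,0.02,1],0,0.4],[[0.04,0.02,1.3],0,0.4],[[0.04,0.02,1.45],0,0.4],[[0.04,0.02,1.48],0,0.4],[[0.04,0.02,1.48],0,0],[[0.04,0.02,1.48],0,0],[[0.04,0.02,1.48],0,0],[[0.04,0.02,1.48],0,0],[[0.04,0.02,1.48],0,0]]' 35
python3 -m creep '[[[0,0,0],0,0],[[0,0,0],0,0],[[0,0,-0.2],0,0],[[0,0,-0.6],0,0],[[0,0,-1],0,0],[[0,0,-1.3],0,0],[[0,0,-1.3],0,0]]' 35
python3 -c "
from h import *
st();go(.63,-.04,.12,0)"
```

```text
time_s: 56.55
ee_pos: [0.5, -0.3611, 0.0562]
eef_rot: [3.141, -0.001, -0.037]
force: [-0.3, 0.4, 5.9]
grip_width: 0.0157
time_s: 57.25
ee_pos: [0.5004, -0.3614, 0.1228]
eef_rot: [3.139, -0.003, -0.037]
force: [0.5, -1.0, -1.9]
grip_width: 0.0159
t 57.25 p [ 0.5004 -0.3614  0.1228] yaw [ 1.7988e+02 -1.6000e-01 -2.1100e+00] F [ 0.5 -1.  -1.9] w 0.0159 q6 0.92
to (0.63, -0.04, 0.12, 0) shift [ 2.354 -6.52   0.049] twist -0.264
```

```bash
python3 -m creep '[[[0,-0.5,0],0,0],[[0,-1.1,0],0,0],[[0,-1.8,0],0,0],[[0,-2.5,0],0,0],[[0,-3.3,0],-0.1,0],[[0,-4.1,0],-0.2,0],[[0,-4.9,0],-0.26,0],[[0,-5.7,0],-0.26,0],[[0.1,-6.3,0],-0.26,0],[[0.6,-6.5,0],-0.26,0],[[1.3,-6.52,0],-0.26,0],[[2,-6.52,0],-0.26,0]]' 35
python3 -m creep '[[[0.35,0,0],0,0],[[0.35,0,0],0,0],[[0.35,0,0],0,0]]' 35
python3 -c "
from h import *
st();go(.63,-.04,.032,0)"
```

```text
time_s: 58.45
ee_pos: [0.6125, -0.0381, 0.1197]
eef_rot: [-3.141, 0.001, 0.0]
force: [0.2, -0.0, -1.6]
grip_width: 0.016
time_s: 58.75
ee_pos: [0.6284, -0.0388, 0.1192]
eef_rot: [-3.141, 0.002, -0.001]
force: [0.1, 0.7, -1.6]
grip_width: 0.0157
t 58.75 p [ 0.6284 -0.0388  0.1192] yaw [-1.7999e+02  1.1000e-01 -4.0000e-02] F [ 0.1  0.7 -1.6] w 0.0157 q6 1.45
to (0.63, -0.04, 0.032, 0) shift [0.035 0.024 1.745] twist -0.005
```

```bash
python3 -m creep '[[[0.03,0,0.5],0,0],[[0.03,0,1],0,0],[[0.03,0,1.4],0,0],[[0.03,0,1.6],0,0],[[0.03,0,1.7],0,0],[[0.03,0,1.75],0,0],[[0.03,0,1.77],0,0],[[0.03,0,1.77],0,0]]' 35
python3 -m creep '[[[0,0,0.02],0,0],[[0,0,0.04],0,0],[[0,0,0.04],0,0]]' 35
```

```text
time_s: 59.55
ee_pos: [0.631, -0.0389, 0.0327]
eef_rot: [3.141, -0.001, -0.001]
force: [0.4, -0.4, -1.0]
grip_width: 0.0158
time_s: 59.85
ee_pos: [0.6308, -0.0389, 0.0303]
eef_rot: [3.142, -0.001, -0.001]
force: [-0.3, 0.4, 0.2]
grip_width: 0.0157
```

```bash
python3 -m creep '[[[0,0,0.02],0,0],[[0,0,0.02],0,0],[[0,0,0.02],0,0.35],[[0,0,0.02],0,0.35],[[0,0,0.02],0,0.35],[[0,0,-0.2],0,0.35],[[0,0,-0.7],0,0.35],[[0,0,-1.3],0,0.35],[[0,0,-2],0,0.35],[[0,0,-2],0,0.35]]' 35
python3 -m creep '[[[-0.8,0,-0.4],-1,0.6],[[-1.6,0,-0.8],-2,0.6],[[-2.4,0,-1.2],-3,0.6],[[-3.2,0,-1.6],-4,0.6],[[-4,0.2,-1.7],-5,0.6],[[-4.8,0.6,-1.7],-6,0.6],[[-5.2,1,-1.7],-7,0.6],[[-5.4,1.4,-1.7],-8,0.6],[[-5.4,1.8,-1.7],-9,0.6],[[-5.4,2.2,-1.7],-10,0.6],[[-5.4,2.6,-1.7],-11,0.6],[[-5.4,3,-1.7],-11,0.6]]' 25
python3 - <<'E'
from h import *
st()
c=shot('top','m1.png')
s=shot('scene','m1s.png')
E
```

```text
time_s: 60.85
ee_pos: [0.6327, -0.0391, 0.1359]
eef_rot: [3.141, -0.008, -0.001]
force: [-0.2, 0.3, -0.2]
grip_width: 0.0323
time_s: 62.05
ee_pos: [0.3603, -0.1895, 0.2151]
eef_rot: [3.141, 0.0, 1.54]
force: [-0.4, 0.3, 0.4]
grip_width: 0.0568
t 62.05 p [ 0.3603 -0.1895  0.2151] yaw [1.7999e+02 1.0000e-02 8.8250e+01] F [-0.4  0.3  0.4] w 0.0568 q6 -0.54
```

View pics/m1.png

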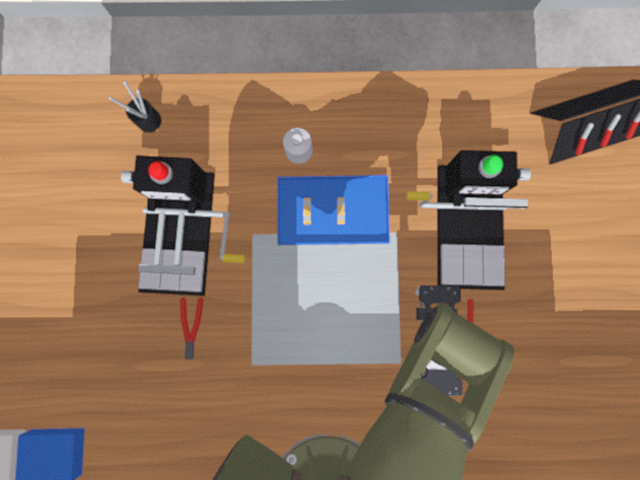

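View pics/m1s.png

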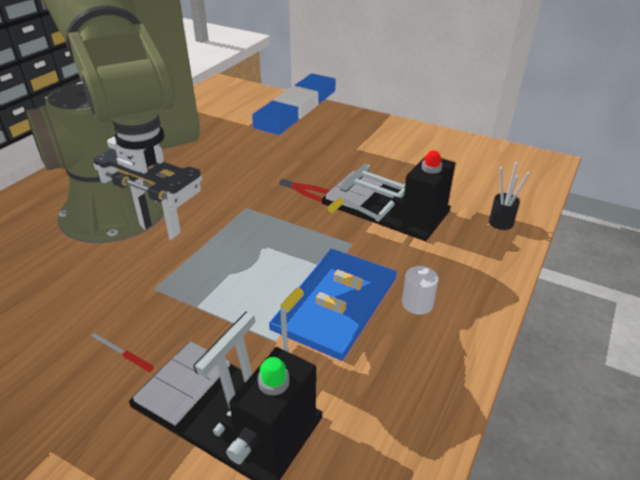

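Both carriers lie flat in the tray ((307,211) and (341,211)), the bed is empty, lever up. Now lower the lever.

```bash
python3 -c "
from h import *
go(.636,-.1915,.25,88.1)"
```

```text
to (0.636, -0.1915, 0.25, 88.1) shift [ 0.176  5.51  -0.702] twist -0.031
```

```bash
python3 -m creep '[[[0,0.6,-0.3],0,0.6],[[0.1,1.3,-0.7],0,0.6],[[0.1,2.1,-0.7],0,0.6],[[0.1,2.9,-0.7],0,0.6],[[0.1,3.7,-0.7],0,0.6],[[0.15,4.5,-0.7],0,0.6],[[0.18,5.2,-0.7],0,0.6],[[0.18,5.5,-0.7],0,0.6],[[0.18,5.5,-0.7],0,0.6],[[0.18,5.5,-0.7],0,0.6]]' 25
python3 -c "
from h import *
st();go(.636,-.1915,.1585,88.1)"
```

```text
time_s: 63.15
ee_pos: [0.6352, -0.1888, 0.2497]
eef_rot: [-3.141, -0.0, 1.535]
force: [-0.2, 0.8, -0.3]
grip_width: 0.0565
t 63.15 p [ 0.6352 -0.1888  0.2497] yaw [-1.7996e+02 -1.0000e-02  8.7970e+01] F [-0.2  0.8 -0.3] w 0.0565 q6 -0.31
to (0.636, -0.1915, 0.1585, 88.1) shift [-0.053  0.019  1.824] twist -0.016
```

```bash
python3 -m creep '[[[-0.05,0.01,0.6],0,0.6],[[-0.05,0.01,1.1],0,0.6],[[-0.05,0.01,1.6],0,0.6],[[-0.05,0.01,1.82],0,0.6],[[-0.05,0.01,1.82],0,0.6],[[-0.05,0.01,1.82],0,0],[[-0.05,0.01,1.82],0,0],[[-0.05,0.01,1.82],0,0],[[-0.05,0.01,1.82],0,0],[[-0.05,0.01,1.82],0,0],[[-0.05,0.01,1.82],0,0],[[-0.05,0.01,1.82],0,0]]' 25
python3 -m creep '[[[0,-0.1,0],0,0],[[0,-0.2,0.01],0,0],[[0,-0.3,0.02],0,0],[[0,-0.4,0.04],0,0],[[0,-0.5,0.06],0,0],[[0,-0.59,0.09],0,0],[[0,-0.69,0.12],0,0],[[0,-0.78,0.16],0,0],[[0,-0.87,0.2],0,0],[[0,-0.96,0.25],0,0],[[0,-0.96,0.25],0,0]]' 25
python3 -c "
from h import *
st();s=shot('scene');crop(s,'n2.png',120,200,360,380,3.3)"
```

```text
time_s: 64.35
ee_pos: [0.6361, -0.192, 0.1591]
eef_rot: [-3.142, 0.0, 1.535]
force: [-2.1, 0.9, 2.6]
grip_width: 0.0173
time_s: 65.45
ee_pos: [0.5872, -0.1901, 0.1459]
eef_rot: [-3.14, -0.001, 1.535]
force: [-0.9, 3.7, 1.6]
grip_width: 0.0173
t 65.45 p [ 0.5872 -0.1901  0.1459] yaw [-1.799e+02 -3.000e-02  8.796e+01] F [-0.9  3.7  1.6] w 0.0173 q6 -0.34
```

View pics/n2.png

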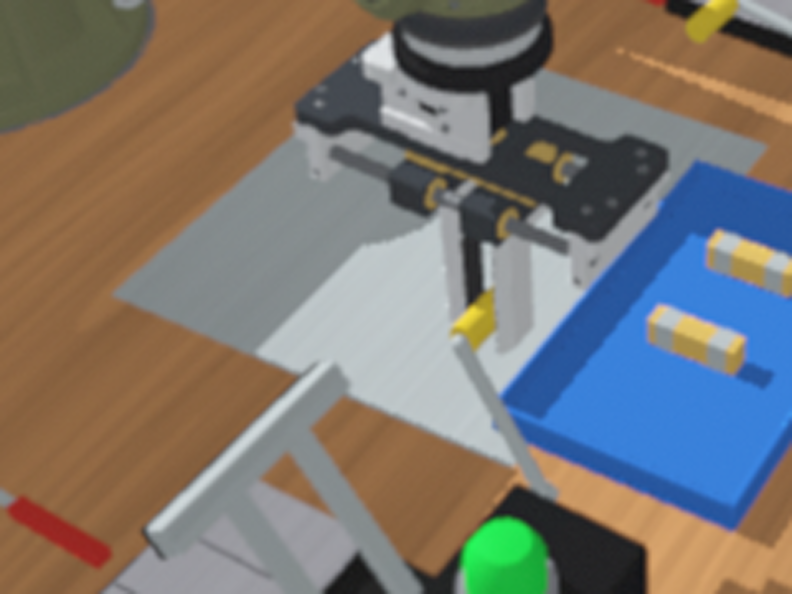

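```bash
python3 -m creep '[[[0,-0.09,0.05],0,0],[[0,-0.17,0.1],0,0],[[0,-0.25,0.16],0,0],[[0,-0.33,0.22],0,0],[[0,-0.41,0.29],0,0],[[0,-0.48,0.36],0,0],[[0,-0.55,0.43],0,0],[[0,-0.61,0.51],0,0],[[0,-0.67,0.59],0,0],[[0,-0.72,0.67],0,0],[[0,-0.77,0.75],0,0],[[0,-0.82,0.84],0,0]]' 25
python3 -m creep '[[[0,-0.04,0.09],0,0],[[0,-0.08,0.19],0,0],[[0,-0.12,0.28],0,0],[[0,-0.15,0.38],0,0],[[0,-0.17,0.47],0,0],[[0,-0.19,0.57],0,0],[[0,-0.2,0.62],0,0],[[0,-0.2,0.66],0,0],[[0,-0.2,0.66],0,0]]' 25
python3 -m creep '[[[0,0,0.03],0,0],[[0,0,0.06],0,0],[[0,0,0.06],0,0]]' 25
```

```text
time_s: 66.7
ee_pos: [0.5471, -0.1888, 0.1042]
eef_rot: [3.141, 0.0, 1.535]
force: [5.6, 2.9, 3.0]
grip_width: 0.0173
time_s: 67.6
ee_pos: [0.537, -0.1885, 0.071]
eef_rot: [-3.141, 0.0, 1.535]
force: [5.8, 0.1, -1.4]
grip_width: 0.017
time_s: 67.9
ee_pos: [0.5369, -0.1885, 0.0692]
eef_rot: [-3.141, 0.0, 1.535]
force: [-3.3, 3.7, 13.8]
grip_width: 0.0171
```

```bash
python3 -m creep '[[[0,0,0.03],0,0],[[0,0,0.05],0,0],[[0,0,0.05],0,0]]' 25
```

```text
time_s: 68.2
ee_pos: [0.5371, -0.1887, 0.0683]
eef_rot: [3.141, 0.001, 1.535]
force: [-10.6, 5.7, 31.9]
grip_width: 0.0171
```

Hard stop reached (32 N). Relax, release and clear away for the last look.

```bash
python3 -m creep '[[[0,0,-0.04],0,0],[[0,0,-0.04],0,0.4],[[0,0,-0.04],0,0.4],[[0,0,-0.04],0,0.5],[[0,0,-0.04],0,0.5],[[0,0,-0.3],0,0.6],[[0,0,-0.9],0,0.6],[[0,0,-1.6],0,0.6],[[0,0,-2.4],0,0.6],[[0,0,-3],0,0.6]]' 25
python3 -m creep '[[[0,-0.8,0],0,0.6],[[0,-1.6,0],0,0.6],[[0,-2.4,0],0,0.6],[[-0.3,-3.2,0],0,0.6],[[-0.8,-3.9,0],0,0.6],[[-1.3,-4.5,0],0,0.6],[[-1.9,-5,0],0,0.6],[[-2.5,-5.5,0],0,0.6],[[-3,-5.8,0],0,0.6],[[-3.5,-6,0],0,0.6],[[-3.5,-6,0],0,0.6],[[-3.5,-6,0],0,0.6]]' 25
python3 - <<'E'
from h import *
st()
np.set_printoptions(precision=4,suppress=True)
c=shot('top','p1.png');crop(c,'p1h.png',395,140,535,300,3.7)
s=shot('scene','p1s.png');crop(s,'p1c.png',100,240,360,435,3)
E
```

```text
time_s: 69.2
ee_pos: [0.5373, -0.1885, 0.2195]
eef_rot: [3.139, 0.001, 1.535]
force: [-0.8, 0.4, 0.2]
grip_width: 0.0564
time_s: 70.4
ee_pos: [0.231, -0.3526, 0.2164]
eef_rot: [3.141, 0.0, 1.534]
force: [-0.6, 0.7, -0.1]
grip_width: 0.0565
t 70.4 p [ 0.231  -0.3526  0.2164] yaw [1.7999e+02 1.0000e-02 8.7900e+01] F [-0.6  0.7 -0.1] w 0.0565 q6 -1.04
```

View pics/p1.png

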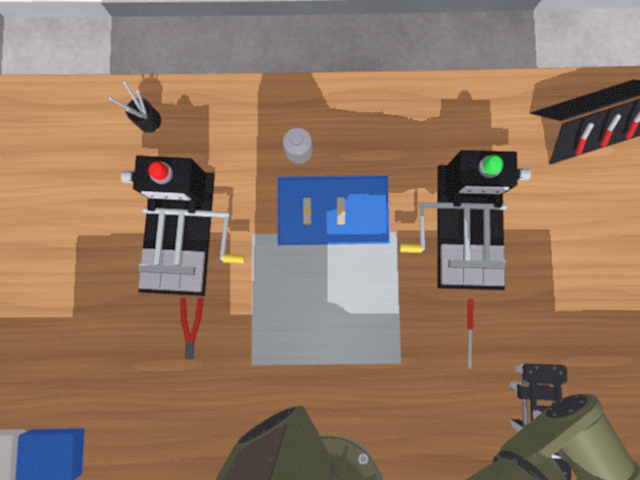

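View pics/p1c.png

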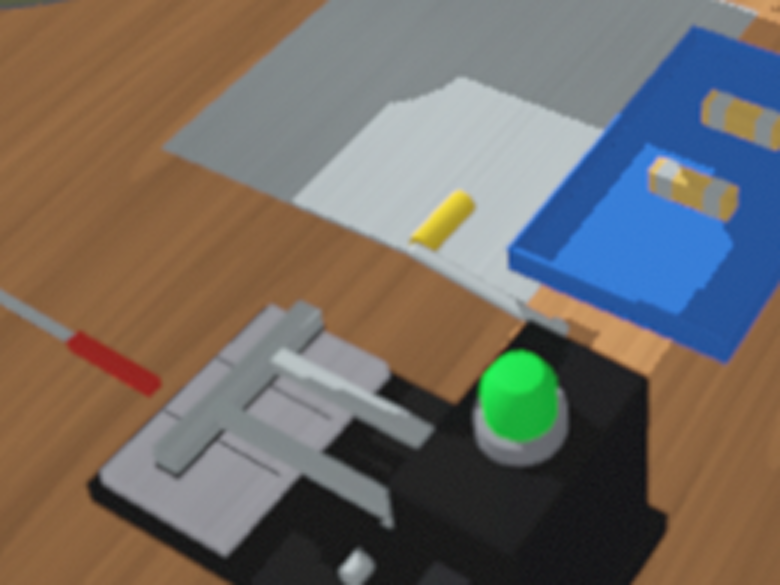

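View pics/p1h.png

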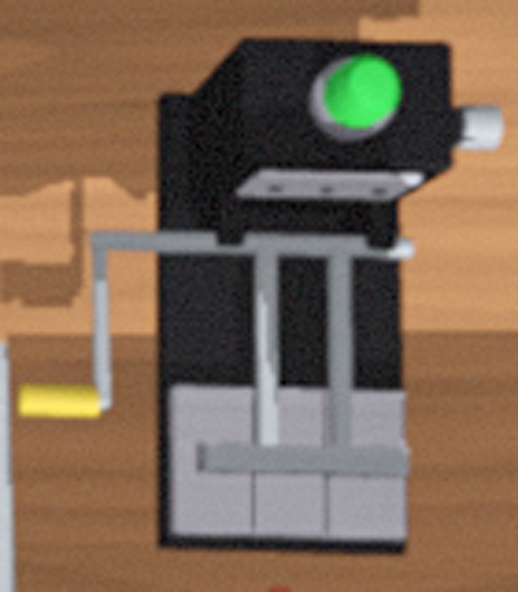

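Run:
```python
from h import *
np.set_printoptions(precision=4,suppress=True)
c=shot('top');E=np.array(c['extrinsics'])
def med(u,v,du,dv):
    P=[dep(c,x,y) for x in np.arange(u-du,u+du+1) for y in np.arange(v-dv,v+dv+1)];return np.median(P,0)
r=lambda p:uc(p,395,140,3.7)
for n,p,d in[('foot',(300,459),(20,1)),('knob',(60,400),(8,1)),('bed',(290,510),(8,3)),('bed2',(290,410),(8,3))]: print(n,med(*np.round(r(p)),*d))
for p in[(307,211),(341,211),(292,211),(325,200)]: print(med(*p,1,3))
```

```text
foot [ 0.4998 -0.3342  0.0643]
knob [ 0.5357 -0.1903  0.0771]
bed [ 0.4725 -0.3354  0.0296]
bed2 [ 0.533  -0.339   0.0302]
[0.6301 0.0389 0.0238]
[ 0.6288 -0.04    0.0237]
[0.6336 0.075  0.0035]
[ 0.6591 -0.0032  0.0038]
```

Foot top is at 64.3 mm (65 expected at joint 0) and the knob top at 77 mm (79 expected), so the lever is fully down. The carrier tops are at 24 mm, so both lie flat on the 4 mm tray floor.

```bash
python3 -c "
from h import *
print(ctrl.hand_in())"
```

```text
the job is handed in; nothing more can be done
None
```

The job is done and handed in at about 70 s. Only two carriers were present. Both were pressed on the green-lamp head (the right one) and are now flat in the blue tray.

- **Setup:** I raised the lever fully and laid both carriers front to back on the bed. I found one carrier lying about 25 mm out of place after its first placing, probably from a knock. I picked it up again and set it back under the foot before pressing.
- **Pressing:** I lowered the lever fully onto both carriers and held it for about 5 s, with the foot across their middles. Then I raised it fully, moved the carriers to the tray and lowered the lever over the empty bed.
- **Lever force:** On the first raise my arc ran off the grip's path. The wrist force reached about 30 N and the fingers slid up the grip, so I re-gripped once and carried on. The second raise peaked at about 33 N. No force I read went above about 35 N.
- **Last checks:** By camera depth the foot top is at 64 mm and the grip top at 77 mm. At joint 0 they should be 65 and 79 mm, so the lever is down to within measuring error. The carrier tops are at 24 mm on the 4 mm tray floor, so both lie flat, about 79 mm apart and clear of the rim. In the last pictures the red-lamp head, pliers, file and canister look unmoved, and the arm is clear of everything. No check failed.

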